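Hang the dip samplers to dry, lock them in and start the dryer

ROBOT

A 6-joint arm with a two-finger parallel gripper is mounted at the origin on the work surface. World frame = base frame: x ahead of the robot, y to its left, z up, the work surface at z = 0. Lengths are in m, angles in rad, forces in N, time in s.
With the tool pointing down it reaches from about 0.225 to 0.875 m from the base axis. Payload 3.4 kg.
Tool frame: the origin (TCP) lies at the very end of the fingers, on their centre line; the grasp point (between the pads) lies 19 mm behind it; z points along the fingers, y is the line along which they close (so a half turn about z gives the same grasp; the last joint's range is limited). The gripper opens to 85 mm and grips with 20 to 120 N. Pads are 22 mm wide; open, the fingers measure 114 mm over their backs; the gripper's body (76 mm by 85 mm) begins 54 mm behind the grasp point. The pads swing forward as they close: fully open they stand 13 mm farther back than shut.
Start: joints at [-1.47, 0.276, 1.505, -0, 1.361, -0.121], TCP at [0.126, -0.561, 0.231] pointing down, gripper open.
Joint ranges: [-2.89, 2.89], [-0.75, 2.08], [0.22, 2.7], [-1.18, 4.32], [0.11, 2.71], [-2.7, 2.7]. Speed limits (rad/s): [2.57, 2.57, 3.14, 3.14, 3.14, 3.14].

INTERFACE

Orientations are given as a unit quaternion [w, x, y, z].
In Python, from bench import ctrl gives the robot as it stands.
- The arm moves only by the tool drive_tool, never from a script. Its arguments are lists of equal length, an entry for each row: "slide": the shift along the tool's x, y, z in m, a list of three; "rotation": the turn, a rotation vector about the tool's x, y, z in degrees, a list of three; "hand": the closure, from -1 (fully open) to 1 (shut). A call has exactly 10 rows; each row is the pose to reach, as a shift and turn from the pose commanded when the call began, along the tool's axes at that moment; what a row does not reach only later rows make up. A row lasts 1/8 s, in which the tool goes at most 62.5 mm and 10.7 degrees, less where a joint would pass 70% of its speed; a pose out of reach is approached as far as the arm can. A call with a gripper value outside its range is refused whole. The fingers move at their own pace and stop on an object; the grip force is fixed at half the most. Time passes only in rows, so rows that repeat a pose let the fingers close, or fill a call up. It gives the time, the measured TCP pose, the force, the opening and the grip force at its end, in the units of the state.
- ctrl.read_state(): the state, without advancing time (a new reading comes with each control period).
- ctrl.read_camera(name): name is "scene" or "side" or "wrist"; returns a dict with "img" (480x640x3 uint8, red, green, blue), "K" (3x3 intrinsics, pixels), "k1" (the pictures are not rectified: a ray, as slopes to the right and down, at radius r is drawn at 1 + k1 r^2 times it, then the intrinsics apply), "T" (4x4, takes a point from camera to world coordinates); the wrist camera has in their place "hand_eye" (4x4, takes a point from camera to tool coordinates, whose origin is the TCP and whose axes are the flange's). Camera axes: x right, y up, looking along -z (the intrinsics and any distortion apply to the point x, -y, -z); pixel columns grow to the right and rows downward; lengths in m; the calibration is good to about 2 mm. A picture is of the moment at which its call begins: read the wrist's pose just before it. There is no depth.
- ctrl.hand_in(): hands the job in; it is judged then, once.
The state is a dict: "time": time; "q": joint angles; "dq": joint speeds; "effort": joint torques, N m; "ee_pos": TCP position; "ee_rot": TCP orientation; "wrist_force": force on the tool from outside, world axes, zero at the start; "torque": the same for the moment, N m; "gripper_width": opening from 0.0 (shut) to 1.0 (fully open); "gripper_force": force on a finger pad.
Only numpy, scipy, OpenCV 4.12 (cv2) and the standard library are available. Lean on these libraries where they do the work, as an engineer would, in place of code of your own. Each camera call takes 0.05 s, during which the arm holds its last target. There are 200 camera calls.

TASK

Swing the keeper bar of the drying stand out of the way, hang every dip sampler from the rubber mat in the stand, knob up, each by its square collar in a slot of its own, and swing the bar shut again across the slots until it snaps behind its catch. Then slide the dust cover on the control pod aside, press the start button fully down, and slide the cover fully back over it. Leave the bottle, the jar and the vial box where they are.

Things in the scene. Friction and masses are not known exactly. Their poses are not given: they have to be found in the camera images.
- sampler_a: steel dip sampler, 165 mm long, 0.23 kg; two or three of a, b, c are present, lying level on the mat, axis 12 mm above it. Origin at the centre of its square collar (24 x 24 x 6 mm), x axis along the 9 mm rod to the ball knob (centre at x = +40 mm). Heavy head, 24 mm in diameter, at x = -75 to -115 mm; the centre of mass is near x = -60 mm
- sampler_b: steel dip sampler, 165 mm long, 0.23 kg; two or three of a, b, c are present, lying level on the mat, axis 12 mm above it. Origin at the centre of its square collar (24 x 24 x 6 mm), x axis along the 9 mm rod to the ball knob (centre at x = +40 mm). Heavy head, 24 mm in diameter, at x = -75 to -115 mm; the centre of mass is near x = -60 mm
- sampler_c: steel dip sampler, 165 mm long, 0.23 kg; two or three of a, b, c are present, lying level on the mat, axis 12 mm above it. Origin at the centre of its square collar (24 x 24 x 6 mm), x axis along the 9 mm rod to the ball knob (centre at x = +40 mm). Heavy head, 24 mm in diameter, at x = -75 to -115 mm; the centre of mass is near x = -60 mm
- sampler_a_knob (a point): centre of the black rubber-skinned ball knob of sampler_a, 20 mm in diameter. Pinched across the ball, the sampler is held level by a firm grip (100 N or more). Eased little by little to 15 to 40 N, it swings down about the pinch, head down, to about 0.4 rad or less from hanging straight, and is still carried; below 5 N it drops. Swinging, the ball creeps up to 6 mm away from the head's side
- sampler_b_knob (a point): centre of the black rubber-skinned ball knob of sampler_b, 20 mm in diameter. Pinched across the ball, the sampler is held level by a firm grip (100 N or more). Eased little by little to 15 to 40 N, it swings down about the pinch, head down, to about 0.4 rad or less from hanging straight, and is still carried; below 5 N it drops. Swinging, the ball creeps up to 6 mm away from the head's side
- sampler_c_knob (a point): centre of the black rubber-skinned ball knob of sampler_c, 20 mm in diameter. Pinched across the ball, the sampler is held level by a firm grip (100 N or more). Eased little by little to 15 to 40 N, it swings down about the pinch, head down, to about 0.4 rad or less from hanging straight, and is still carried; below 5 N it drops. Swinging, the ball creeps up to 6 mm away from the head's side
- mat: fixed grey rubber mat, 300 x 340 mm, 4 mm thick; origin at the centre of its underside on the bench
- stand: fixed drying stand; origin under the centre of its foot plate, y along the row of slots. Comb plate 8 mm thick, top 135 mm above the bench, y -123 to +123 mm, on legs at y = -112 and +112 mm. Three slots 16 mm wide, at y = -56, 0, +56 mm, run from the mouth at x = -36 mm to the closed end at x = 0. Ears 22 mm wide for hinge and catch reach to x = -70 mm at y = +112 and -112 mm
- slot0 (a point): slot at y = -56 mm of the stand: the place of the collar's centre when a sampler hangs with its rod (below the collar) at the closed end; 3 mm above the comb plate's top, 4.5 mm from the closed end; axes as the stand's, mouth towards -x. The collar is wider than the slot and lies on the plate
- slot1 (a point): slot at y = 0 mm of the stand: the place of the collar's centre when a sampler hangs with its rod (below the collar) at the closed end; 3 mm above the comb plate's top, 4.5 mm from the closed end; axes as the stand's, mouth towards -x. The collar is wider than the slot and lies on the plate
- slot2 (a point): slot at y = 56 mm of the stand: the place of the collar's centre when a sampler hangs with its rod (below the collar) at the closed end; 3 mm above the comb plate's top, 4.5 mm from the closed end; axes as the stand's, mouth towards -x. The collar is wider than the slot and lies on the plate
- keeper (a joint): angle of the keeper bar, rad: 0 = shut (bar along the stand's -y in front of the slots, at x = -45 mm); starts ajar, 0.2 to 0.9, growing as it swings out clockwise seen from above, to the stand's -x at 1.57 and on to 2.7. Moves with about 1 N and stays where left; near 0.1 rad it rides over a spring ball catch (up to 10 N at the handle) and drops behind it at its stop, then reads below 0.03
- keeper_hinge (a point): on the keeper bar's vertical hinge axis, at the bar's mid height, 145 mm above the bench
- keeper_handle (a point): on the axis of the keeper bar's handle, an upright black pin 14 mm in diameter, 140 mm from the hinge axis; the pin rises 50 mm above the bar's top face (150 mm above the bench); this point is 15 mm below the pin's top. The bar is 12 mm wide, 10 mm high and reaches 227 mm from the hinge
- pod: fixed grey control pod, 100 x 190 mm, 50 mm high; origin at the centre of its underside, y along the cover's slide. Two rails 24 mm high stand on it along y at x = -37 and +37 mm
- cover (a joint): travel of the dust cover, m: 0 = closed over the button, which it blocks completely, 0.078 = fully open, moving along the pod's +y; friction about 1.5 N, stays where it is left
- cover_fin (a point): top centre of the fin on the dust cover: the fin is 36 mm along the pod's x, 12 mm thick along its y (the sliding direction) and rises 24 mm above the cover plate (80 x 62 mm along the pod's x and y, top face 79.5 mm above the bench)
- start (a joint): travel of the start button, m: 0 = up, 0.006 = fully down; springs back, 5 N for full travel
- start_top (a point): centre of the top of the start button, a white round cap of 28 mm diameter facing up 72 mm above the bench, at x = 0, y = -45 mm of the pod, under the closed cover
- solvent: bystander: glass bottle with blue cap, 72 mm in diameter, 170 mm high, origin under its centre
- jar: bystander: amber jar with white cap, 56 mm in diameter, 75 mm high, origin under its centre
- vialbox: bystander: white plastic compartment box, 90 x 130 x 45 mm, origin under its centre

How it is judged:
On the way, in this order (a step that is already met when the one before it is completed fails the run):
1. every sampler hangs in the stand and the keeper bar is shut behind its catch ((horizontal distance between sampler_a and slot0 below 0.025 m or horizontal distance between sampler_a and slot1 below 0.025 m or horizontal distance between sampler_a and slot2 below 0.025 m) and z of sampler_a in the frame of slot0 between -0.005 and 0.006 m and z of each of sampler_a_knob, sampler_b_knob, sampler_c_knob in the frame of stand above 0.165 m and angle between each of sampler_a, sampler_b, sampler_c's own x axis and vertical below 0.15 rad and (horizontal distance between sampler_b and slot0 below 0.025 m or horizontal distance between sampler_b and slot1 below 0.025 m or horizontal distance between sampler_b and slot2 below 0.025 m) and z of sampler_b in the frame of slot0 between -0.005 and 0.006 m and (horizontal distance between sampler_c and slot0 below 0.025 m or horizontal distance between sampler_c and slot1 below 0.025 m or horizontal distance between sampler_c and slot2 below 0.025 m) and z of sampler_c in the frame of slot0 between -0.005 and 0.006 m and value of joint keeper below 0.04 rad), for 0.3 s.
2. the start button is pressed fully down with the bar shut (value of joint start above 0.0045 m and value of joint keeper below 0.04 rad), for 0.05 s.
At the end, for the whole second after the job is handed in: every sampler present hangs still, knob up within 0.15 rad, collar on the comb plate (6 mm) and within 25 mm of the closed end of a slot; keeper bar behind its catch (under 0.04 rad); button up, cover within 6 mm of closed (all of step 1 and value of joint cover below 0.006 m and value of joint start below 0.002 m and linear speed of each of sampler_a, sampler_b, sampler_c below 0.05 m/s); the robot touches nothing.
It fails at once if the glass bottle is moved more than 30 mm (distance of solvent from where it was at the start of the episode above 0.03 m).
It fails at once if the amber jar is moved more than 30 mm (distance of jar from where it was at the start of the episode above 0.03 m).
It fails at once if the vial box is moved more than 30 mm (distance of vialbox from where it was at the start of the episode above 0.03 m).
Of sampler_a, sampler_b, sampler_c only 2 to 3 are there at a start; the rules pass over those that are not, and their reading is None.
At some moment in a run one of sampler_a, sampler_b, sampler_c may be knocked a few centimetres aside while the robot is not near it.
Once in a run the grip may slacken for a moment while it holds something.
It also fails if it takes over 210 s, if anything falls off the work surface, if the arm or the gripper's body presses on something with over 40 N, if the wrist force passes 120 N, or if a joint passes its speed limit or range.

## Working session

There is one attempt and no reset: what is moved stays moved. The work goes in short steps, Python scripts to look and compute and a tool call to move; the robot and the scene stay as the last step left them, time stands still between calls to the robot, and variables do not carry over. Pictures are saved under pics/ and viewed, at most 14 in all, crops included, and the job is handed in when it is done.

Besides the shell and the picture viewer there is one more tool, called after ">>>" by a JSON object that holds its "fn" and its "kwargs". drive_tool: Moves the arm, as the interface text tells. Its arguments: {"type":"object","properties":{"slide":{"type":"array","items":{"type":"array","items":{"type":"number"}}},"rotation":{"type":"array","items":{"type":"array","items":{"type":"number"}}},"hand":{"type":"array","items":{"type":"number"}}},"required":["slide","rotation","hand"]}

```bash
mkdir -p pics; ls; cat > h.py <<'E'
import numpy as np, cv2
from bench import ctrl
from scipy.spatial.transform import Rotation as R
def pose():
    s=ctrl.read_state(); q=np.array(s['ee_rot']); T=np.eye(4)
    T[:3,:3]=R.from_quat(q[[1,2,3,0]]).as_matrix(); T[:3,3]=s['ee_pos']; return T
def cam(name,fn=None):
    P=pose(); c=ctrl.read_camera(name)
    c['W']=P@np.array(c['hand_eye']) if name=='wrist' else np.array(c['T'])
    if fn: cv2.imwrite(fn,c['img'][:,:,::-1])
    return c
def ray(c,u,v):
    K=np.array(c['K']); d=np.array([(u-K[0,2])/K[0,0],(v-K[1,2])/K[1,1]])
    s=d.copy()
    for _ in range(20): s=d/(1+c['k1']*(s@s))
    r=c['W'][:3,:3]@np.array([s[0],-s[1],-1]); return c['W'][:3,3],r
def onz(c,u,v,z):
    o,r=ray(c,u,v); return o+r*(z-o[2])/r[2]
def proj(c,p):
    q=np.linalg.inv(c['W'])@np.append(p,1); s=np.array([q[0],-q[1]])/-q[2]
    s=s*(1+c['k1']*(s@s)); K=np.array(c['K']); return np.array([K[0,0]*s[0]+K[0,2],K[1,1]*s[1]+K[1,2]])
def two(c1,p1,c2,p2):
    o1,r1=ray(c1,*p1);o2,r2=ray(c2,*p2); A=np.stack([r1,-r2],1)
    t=np.linalg.lstsq(A,o2-o1,rcond=None)[0]; a=o1+t[0]*r1;b=o2+t[1]*r2; return (a+b)/2,np.linalg.norm(a-b)
E
python3 - <<'E'
from h import *
import pickle
s=ctrl.read_state(); print(s)
for n in ('scene','side','wrist'):
    c=cam(n,f'pics/{n}0.png'); pickle.dump(c,open(n+'0.pkl','wb')); print(n,np.round(c['W'],3).tolist(),c['k1'],np.array(c['K']).tolist())
E
```

```text
pics
{'time': 0.0, 'q': array([-1.46998007e+00,  2.76601680e-01,  1.50613019e+00,  2.63828950e-05,
        1.36073555e+00, -1.21012634e-01]), 'dq': array([-0.00263529, -0.00050971,  0.00126986,  0.00047954, -0.00079483,
       -0.00093341]), 'effort': array([-5.25983687e-04, -4.16779375e+01, -2.45809132e+01, -3.13409237e-04,
        1.09091247e-02, -1.43026242e-05]), 'ee_pos': array([ 0.12645041, -0.56037176,  0.2304371 ]), 'ee_rot': array([-9.37206344e-04,  9.93855165e-01,  1.10684380e-01,  2.23639574e-05]), 'wrist_force': array([-0.09409484, -0.78164145, -0.11235695]), 'torque': array([-0.02762839,  0.01695695,  0.00176157]), 'gripper_force': 0.0, 'gripper_width': 1.0038621952809113}
scene [[0.494, -0.628, 0.602, 1.164], [0.87, 0.369, -0.328, -0.398], [-0.016, 0.685, 0.728, 0.895], [0.0, 0.0, 0.0, 1.0]] -0.0318342947519315 [[505.32911556987307, 0.0, 322.80848838512657], [0.0, 505.32911556987307, 235.8203420869994], [0.0, 0.0, 1.0]]
side [[0.886, 0.35, -0.304, 0.241], [-0.463, 0.675, -0.574, -0.626], [0.004, 0.65, 0.76, 0.901], [0.0, 0.0, 0.0, 1.0]] -0.11760017424150272 [[466.8309618542395, 0.0, 312.6130210137017], [0.0, 466.8309618542395, 241.65900476729448], [0.0, 0.0, 1.0]]
wrist [[0.22, 0.94, 0.26, 0.192], [-0.976, 0.212, 0.057, -0.546], [-0.001, -0.266, 0.964, 0.373], [0.0, 0.0, 0.0, 1.0]] -0.05282823503557516 [[357.22880605103467, 0.0, 318.8005558941223], [0.0, 357.22880605103467, 244.96969616187502], [0.0, 0.0, 1.0]]
```

View pics/scene0.png

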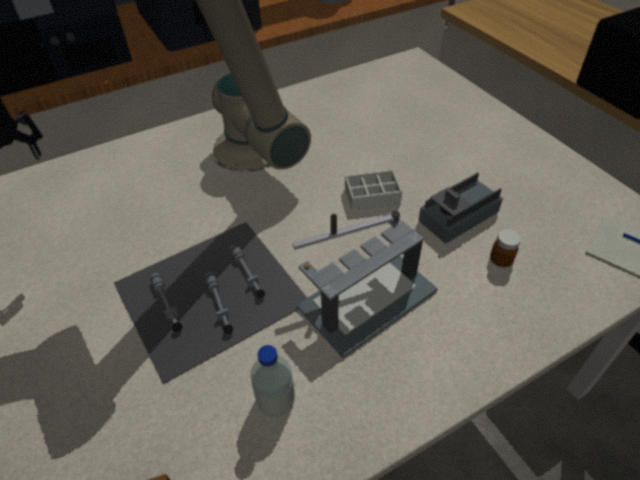

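View pics/side0.png

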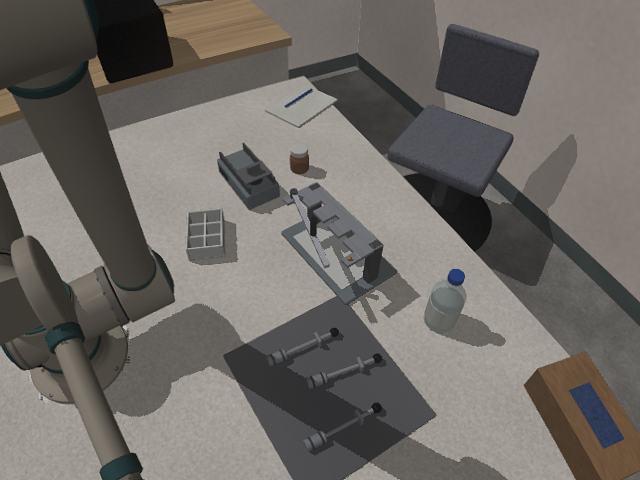

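```bash
python3 - <<'E'
from h import *
import pickle
a=pickle.load(open('scene0.pkl','rb'));b=pickle.load(open('side0.pkl','rb'))
for n,c,ks,hs in (('scene',a,[(177,326),(228,328),(260,293)],[(155,276),(211,281),(238,251)]),('side',b,[(377,407),(377,357),(334,332)],[(308,444),(312,383),(272,359)])):
    for k,h in zip(ks,hs): print(n,onz(c,*k,.016).round(3),onz(c,*h,.016).round(3))
for n,p,q in (('hinge',(396,215),(293,190)),('handle',(334,216),(312,208)),('fin',(453,191),(253,168)),('jar',(509,240),(299,153)),('sol',(267,354),(456,276))):
    print(n,*two(a,p,b,q))
i=a['img'][160:360,270:520][:,:,::-1]; j=b['img'][140:310,180:410][:,:,::-1]
f=lambda x:np.clip(x*1.7,0,255).astype('uint8')
i=cv2.resize(f(i),(600,480),interpolation=2);
cv2.imwrite('pics/cr1.png',cv2.resize(f(a['img'][165:355,275:515][:,:,::-1]),(720,570),interpolation=2))
cv2.imwrite('pics/cr2.png',cv2.resize(f(j),(690,510),interpolation=2))
E
```

```text
scene [ 0.507 -0.387  0.016] [ 0.354 -0.387  0.016]
scene [ 0.565 -0.297  0.016] [ 0.431 -0.283  0.016]
scene [ 0.516 -0.202  0.016] [ 0.379 -0.196  0.016]
side [ 0.51  -0.39   0.016] [ 0.359 -0.39   0.016]
side [ 0.568 -0.299  0.016] [ 0.422 -0.287  0.016]
side [ 0.518 -0.205  0.016] [ 0.373 -0.202  0.016]
hinge [0.57404039 0.10128979 0.15078368] 0.001035060845933194
handle [ 0.5578154  -0.03494543  0.21136071] 0.01732374893801207
fin [0.5413821  0.28679512 0.09995646] 0.015340402229450649
jar [0.69849116 0.32870218 0.05862212] 0.009340504970367048
sol [ 0.74552889 -0.27872639  0.16522151] 0.002476390216717241
```

View pics/cr1.png

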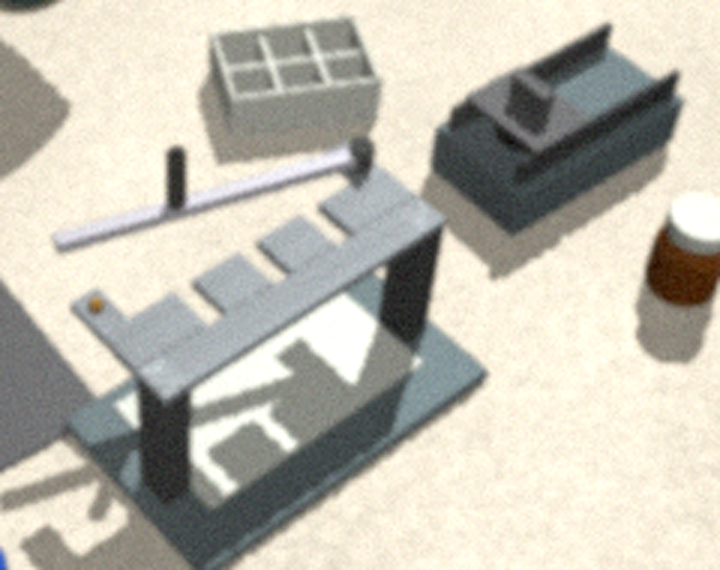

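View pics/cr2.png

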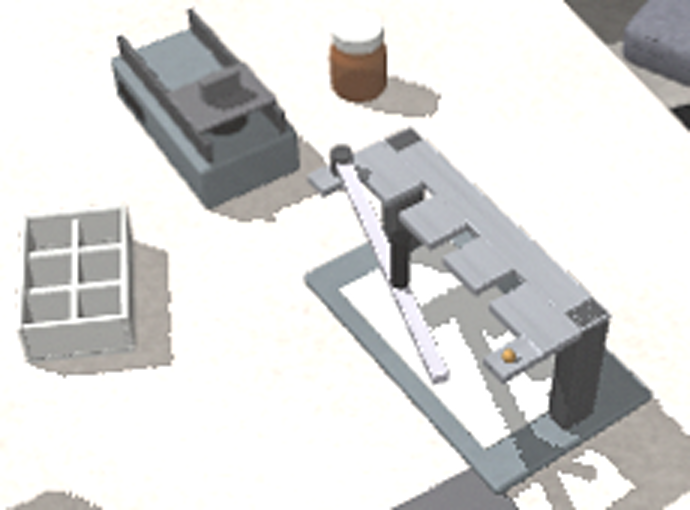

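```bash
python3 - <<'E'
from h import *
import pickle
a=pickle.load(open('scene0.pkl','rb'));b=pickle.load(open('side0.pkl','rb'))
A=lambda x,y:(275+x/3,165+y/3)
B=lambda x,y:(180+x/3,140+y/3)
def on(n,z,pa=None,pb=None):
    print(n,onz(a,*A(*pa),z).round(3) if pa else '',onz(b,*B(*pb),z).round(3) if pb else '')
on('ball',.137,(97,305),(510,355))
on('hingetop',.15,(362,150),(341,155))
on('backcorner catch',.135,(170,388),(607,318))
on('backcorner hinge',.135,(442,218),(403,130))
on('ear catch tip L',.135,(75,300),(487,362))
on('bar end',.15,(58,240),(442,376))
on('handle base',.15,(175,205),(400,287))
on('fin top c',.1035,(530,82),(221,83))
on('podcorner',.05,(515,217),(208,178)); on('podcorner2',.05,(437,135),(297,137)) ; on('podcorner3',.05,(683,97),(112,60))
on('foot1',.004,(205,568),(500,490)); on('foot2',.004,(72,428),(307,280));on('foot3',.004,(484,374),(648,395))
for n,p,q in (('hinge',(362,147),(341,150)),('handletop',(176,148),(400,227)),('fin',(530,80),(222,80)),('ball',(97,305),(510,355))):
    print(n,*two(a,A(*p),b,B(*q)))
on('box corner',.045,(210,38),(25,215));on('box corner',.045,(380,85),(130,318));on('box corner',.045,(352,18),(125,208))
E
```

```text
ball [ 0.594 -0.122  0.137] [ 0.595 -0.126  0.137]
hingetop [0.573 0.101 0.15 ] [0.573 0.097 0.15 ]
backcorner catch [ 0.674 -0.114  0.135] [ 0.675 -0.128  0.135]
backcorner hinge [0.644 0.119 0.135] [0.637 0.115 0.135]
ear catch tip L [ 0.581 -0.132  0.135] [ 0.578 -0.123  0.135]
bar end [ 0.541 -0.123  0.15 ] [ 0.539 -0.129  0.15 ]
handle base [ 0.553 -0.039  0.15 ] [ 0.551 -0.045  0.15 ]
fin top c [0.541 0.288 0.104] [0.541 0.272 0.104]
podcorner [0.613 0.226 0.05 ] [0.502 0.221 0.05 ]
podcorner2 [0.511 0.229 0.05 ] [0.593 0.232 0.05 ]
podcorner3 [0.577 0.431 0.05 ] [0.482 0.411 0.05 ]
foot1 [ 0.729 -0.12   0.004] [ 0.583 -0.148  0.004]
foot2 [ 0.585 -0.144  0.004] [0.544 0.112 0.004]
foot3 [0.695 0.14  0.004] [ 0.734 -0.125  0.004]
hinge [0.57425238 0.09924079 0.1536638 ] 0.0011028944126921115
handletop [ 0.5536591  -0.03886496  0.20453707] 0.0002975115674163878
fin [0.54369863 0.28161228 0.10470911] 0.010556567869610014
ball [ 0.59490856 -0.12396794  0.13697765] 0.0034357686801905598
box corner [0.31  0.138 0.045] [0.347 0.257 0.045]
box corner [0.434 0.229 0.045] [0.387 0.106 0.045]
box corner [0.351 0.259 0.045] [0.426 0.225 0.045]
```

View pics/wrist0.png

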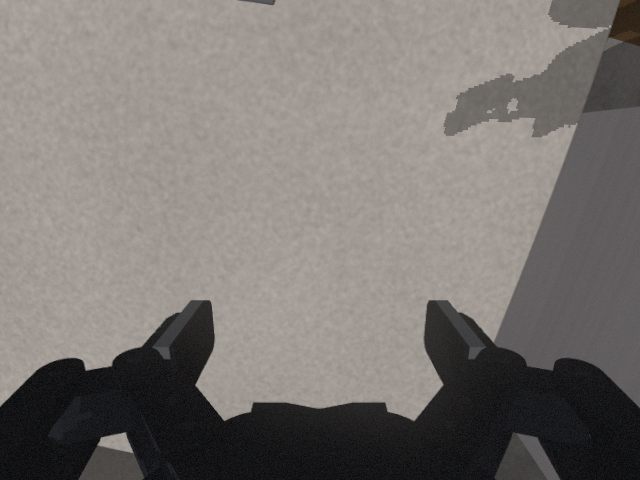

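```bash
cat >> h.py <<'E'
SO=np.array([.636,-.0035]); SY=np.deg2rad(9)
def stand(x,y): c,s=np.cos(SY),np.sin(SY); return SO+[c*x-s*y,s*x+c*y]
def yaw(T): return np.degrees(np.arctan2(T[1,0],T[0,0]))
def go(p,yw=None,tilt=0,T=None):
    "slide, rotvec(deg) for TCP world p, yaw of tool x, tilt (tool leaning to point along its +x)"
    T=pose() if T is None else T
    if yw is None: yw=yaw(T)
    Rt=R.from_euler('z',yw,degrees=True)*R.from_euler('y',-tilt,degrees=True)*R.from_euler('x',180,degrees=True)
    d=T[:3,:3].T@(np.array(p)-T[:3,3]); rv=(R.from_matrix(T[:3,:3]).inv()*Rt).as_rotvec(degrees=True)
    return d.round(4).tolist(),rv.round(1).tolist()
E
python3 -c "
from h import *
print(go([.554,-.039,.29],9))
print(stand(-.0045,-.056),stand(-.0045,0),stand(-.0045,.056))"
```

```text
([0.5318, -0.4148, -0.0587], [-0.1, -0.0, 3.7])
[ 0.64031573 -0.0595145 ] [ 0.6315554  -0.00420396] [0.62279507 0.05110659]
```

>>> {"fn": "drive_tool", "kwargs": {"slide": [[0.04,-0.03,-0.04],[0.09,-0.07,-0.0587],[0.14,-0.11,-0.0587],[0.19,-0.15,-0.0587],[0.25,-0.19,-0.0587],[0.3,-0.23,-0.0587],[0.35,-0.27,-0.0587],[0.4,-0.31,-0.0587],[0.45,-0.35,-0.0587],[0.49,-0.385,-0.0587]], "rotation": [[0,0,0],[0,0,0],[0,0,1],[0,0,2],[0,0,3],[0,0,3.7],[0,0,3.7],[0,0,3.7],[0,0,3.7],[0,0,3.7]], "hand": [-1,-1,-1,-1,-1,-1,-1,-1,-1,-1]}}

```text
time: 1.4
ee_pos: [0.5119, -0.0876, 0.2899]
ee_rot: [0.0, 0.997, 0.079, 0.0]
wrist_force: [1.0, -0.9, -0.0]
gripper_width: 0.998
gripper_force: 0.0
```

```bash
python3 -c "
from h import *
import pickle
c=cam('wrist','pics/w1.png');pickle.dump(c,open('w1.pkl','wb'))
print(pose().round(4))
print(go([.554,-.039,.29],9))"
```

```text
[[ 0.9867  0.1622  0.005   0.5164]
 [ 0.1622 -0.9867  0.0079 -0.0805]
 [ 0.0062 -0.007  -1.      0.2895]
 [ 0.      0.      0.      1.    ]]
([0.0438, -0.0348, 0.0], [-0.4, -0.4, 0.3])
```

View pics/w1.png

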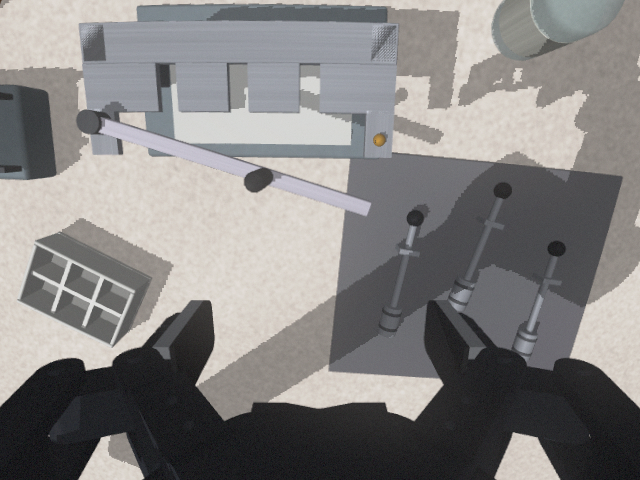

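```bash
python3 -c "
from h import *
import pickle
c=pickle.load(open('w1.pkl','rb'))
for n,p,z in (('slot2',(164,64),.135),('slot1',(239,64),.135),('slot0',(312,64),.135),('bc+',(80,24),.135),('bc-',(397,26),.135),('handle',(262,176),.2),('hinge',(92,121),.155),('ball',(379,140),.137),('k3',(415,218),.016),('k2',(503,190),.016),('k1',(556,249),.016),('h3',(390,320),.016),('h2',(461,293),.016),('h1',(525,341),.016)): print(n,onz(c,*p,z).round(4))
print(stand(0,.056),stand(0,0),stand(0,-.056))
"
```

```text
slot2 [0.6219 0.0512 0.135 ]
slot1 [ 0.63   -0.0067  0.135 ]
slot0 [ 0.6385 -0.0623  0.135 ]
bc+ [0.6425 0.1191 0.135 ]
bc- [ 0.6754 -0.1214  0.135 ]
handle [ 0.5544 -0.0438  0.2   ]
hinge [0.5716 0.0953 0.155 ]
ball [ 0.5909 -0.1238  0.137 ]
k3 [ 0.5153 -0.2031  0.016 ]
k2 [ 0.5648 -0.2991  0.016 ]
k1 [ 0.5055 -0.3876  0.016 ]
h3 [ 0.3797 -0.2017  0.016 ]
h2 [ 0.4302 -0.2834  0.016 ]
h1 [ 0.3758 -0.3889  0.016 ]
[0.62723967 0.05181055] [ 0.636  -0.0035] [ 0.64476033 -0.05881055]
```

```bash
sed -i 's/SO=.*/SO=np.array([.634,-.005]); SY=np.deg2rad(8.2)/' h.py; python3 -c "
from h import *
print(go([.554,-.041,.25],9))
print(go([.554,-.041,.168],9))
H=stand(-.045,.112); T=pose(); p0=None
for th in (.28,.5,.75,1,1.25,1.5,1.75,2,2.2,2.35):
    p=stand(-.045-.14*np.sin(th),.112-.14*np.cos(th)); p0=p if p0 is None else p0
    T2=np.eye(4);T2[:3,:3]=R.from_euler('z',9,degrees=True).as_matrix()@np.diag([1,-1,-1]);T2[:2,3]=p0
    print(th,p.round(4),(T2[:3,:3].T@np.append(p-p0,0)).round(3).tolist())
"
```

```text
([0.0433, -0.0325, 0.04], [-0.4, -0.4, 0.3])
([0.0428, -0.032, 0.122], [-0.4, -0.4, 0.3])
0.28 [ 0.5544 -0.0393] [0.0, 0.0, 0.0]
0.5 [ 0.5246 -0.0317] [-0.028, -0.012, 0.0]
0.75 [ 0.4936 -0.0156] [-0.056, -0.033, 0.0]
1 [0.4677 0.0078] [-0.078, -0.06, 0.0]
1.25 [0.4483 0.0368] [-0.093, -0.092, 0.0]
1.5 [0.4367 0.0697] [-0.099, -0.126, 0.0]
1.75 [0.4336 0.1045] [-0.097, -0.161, 0.0]
2 [0.4392 0.1389] [-0.086, -0.194, 0.0]
2.2 [0.4497 0.1648] [-0.071, -0.218, 0.0]
2.35 [0.4609 0.1826] [-0.058, -0.234, 0.0]
```

>>> {"fn": "drive_tool", "kwargs": {"slide": [[0.02,-0.015,0.02],[0.043,-0.032,0.04],[0.043,-0.032,0.04],[0.043,-0.032,0.08],[0.043,-0.032,0.12],[0.043,-0.032,0.12],[0.043,-0.032,0.12],[0.043,-0.032,0.12],[0.043,-0.032,0.12],[0.043,-0.032,0.12]], "rotation": [[-0.4,-0.4,0],[-0.4,-0.4,0],[-0.4,-0.4,0],[-0.4,-0.4,0],[-0.4,-0.4,0],[-0.4,-0.4,0],[-0.4,-0.4,0],[-0.4,-0.4,0],[-0.4,-0.4,0],[-0.4,-0.4,0]], "hand": [-1,-1,-1,-1,-1,0,1,1,1,1]}}

```text
time: 2.7
ee_pos: [0.5517, -0.0399, 0.1737]
ee_rot: [-0.007, 0.997, 0.077, 0.003]
wrist_force: [4.3, 29.0, 8.0]
gripper_width: 0.138
gripper_force: 58.4
```

>>> {"fn": "drive_tool", "kwargs": {"slide": [[-0.014,-0.005,0],[-0.028,-0.012,0],[-0.042,-0.022,0],[-0.056,-0.033,0],[-0.078,-0.06,0],[-0.093,-0.092,0],[-0.099,-0.126,0],[-0.097,-0.161,0],[-0.086,-0.194,0],[-0.071,-0.218,0]], "rotation": [[0,0,0],[0,0,0],[0,0,0],[0,0,0],[0,0,0],[0,0,0],[0,0,0],[0,0,0],[0,0,0],[0,0,0]], "hand": [1,1,1,1,1,1,1,1,1,1]}}

```text
time: 3.95
ee_pos: [0.4228, 0.1574, 0.17]
ee_rot: [-0.001, 0.997, 0.077, -0.024]
wrist_force: [-43.0, 15.1, 32.4]
gripper_width: 0.001
gripper_force: 23.0
```

```bash
python3 -c "
from h import *
print(ctrl.read_state()['wrist_force'],pose()[:3,3])
a=cam('side');b=cam('wrist')
cv2.imwrite('pics/m1.png',np.hstack([cv2.resize(a['img'][:,100:500,::-1],(400,480)),cv2.resize(b['img'][:,:,::-1],(400,300+180))]))"
```

```text
[-42.95876299  15.10626893  32.36406892] [0.42281727 0.15738677 0.16998229]
```

View pics/m1.png

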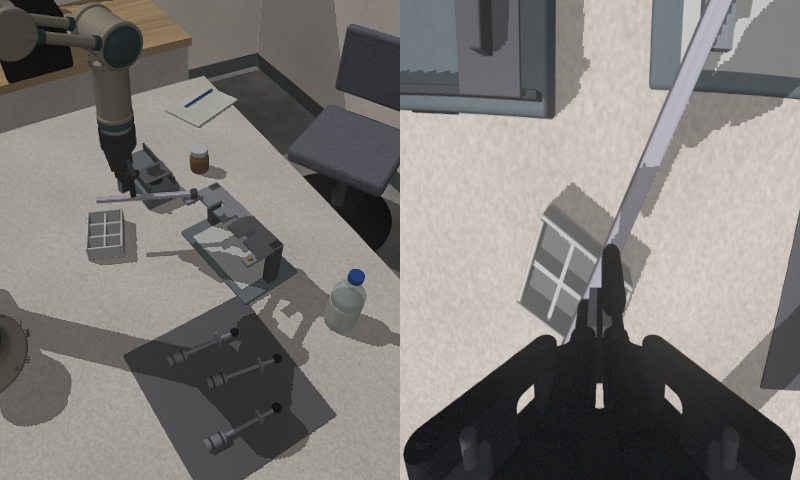

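```bash
python3 -c "
from h import *
import pickle
b=pickle.load(open('side0.pkl','rb'))
p=onz(b,197,201,.15); H=onz(b,293,193,.15); print(p,H)
d=p[:2]-H[:2]; c,s=np.cos(SY),np.sin(SY); print(np.arctan2(-(c*d[0]+s*d[1]),-(-s*d[0]+c*d[1])))
print(go([.43,.14,.27],0))
print(go([.40,-.205,.25],0))
"
```

```text
[0.36226821 0.17228815 0.15      ] [0.56998609 0.09362198 0.15      ]
2.075938228329694
([-0.0022, 0.0205, -0.1002], [-0.5, 2.5, 9.0])
([-0.0846, 0.3569, -0.081], [-0.5, 2.5, 9.0])
```

>>> {"fn": "drive_tool", "kwargs": {"slide": [[-0.02,0,-0.02],[-0.02,0.005,-0.06],[-0.02,0.02,-0.1],[-0.03,0.08,-0.1],[-0.04,0.14,-0.1],[-0.05,0.2,-0.09],[-0.06,0.26,-0.085],[-0.075,0.31,-0.081],[-0.085,0.357,-0.081],[-0.085,0.357,-0.081]], "rotation": [[0,0,0],[0,0,0],[-0.5,2.5,2],[-0.5,2.5,4],[-0.5,2.5,6],[-0.5,2.5,8],[-0.5,2.5,9],[-0.5,2.5,9],[-0.5,2.5,9],[-0.5,2.5,9]], "hand": [1,1,1,0.5,0,0,0,0,0,0]}}

```text
time: 5.3
ee_pos: [0.4169, -0.2158, 0.2546]
ee_rot: [0.008, 1.0, -0.002, 0.02]
wrist_force: [0.1, 0.8, -0.3]
gripper_width: 0.497
gripper_force: 0.0
```

```bash
cat >> h.py <<'E'
def knobs(fn=None):
    c=cam('wrist',fn); g=c['img'].max(2); m=((g<45)*255).astype('uint8')
    cs,_=cv2.findContours(m,cv2.RETR_EXTERNAL,cv2.CHAIN_APPROX_NONE); o=[]
    for k in cs:
        A=cv2.contourArea(k); (u,v),r=cv2.minEnclosingCircle(k)
        if 60<A<6000 and A>.65*np.pi*r*r: o.append((round(u),round(v),round(r,1),onz(c,u,v,.016).round(4).tolist()))
    return c,o
E
python3 -c "
from h import *
c,o=knobs('pics/w2.png'); print(pose().round(3)); print(*o,sep='\n')
print(ctrl.read_state()['gripper_width'])"
```

```text
[[ 0.999 -0.003  0.04   0.417]
 [-0.003 -1.    -0.015 -0.214]
 [ 0.04   0.014 -0.999  0.254]
 [ 0.     0.     0.     1.   ]]
(478, 135, 9.9, [0.5061, -0.3878, 0.016])
0.5024915278755631
```

View pics/w2.png

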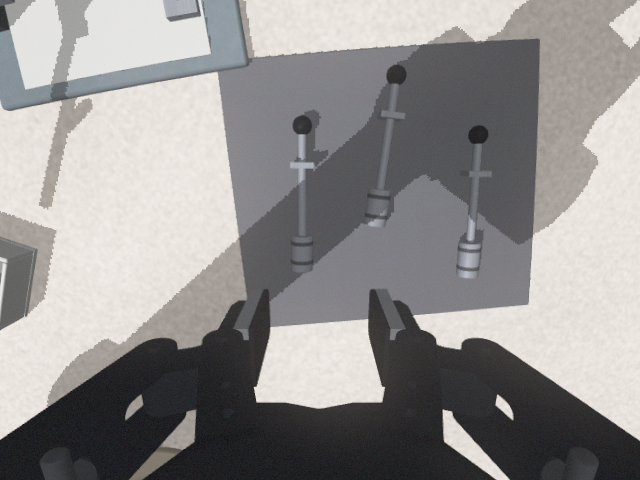

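```bash
python3 -c "
from h import *
c=cam('wrist')
for p in ((302,125),(397,75),(478,135),(302,165),(302,255)): print(onz(c,*p,.016).round(4))
k=onz(c,302,125,.016)
print(go([k[0],k[1],.08],-1),go([k[0],k[1],.004],-1),pose()[:3,3])
"
```

```text
[ 0.5152 -0.2001  0.016 ]
[ 0.5641 -0.2965  0.016 ]
[ 0.506  -0.3847  0.016 ]
[ 0.4748 -0.1996  0.016 ]
[ 0.3772 -0.1982  0.016 ]
([0.0916, -0.0148, 0.1777], [0.8, -2.3, 0.9]) ([0.0885, -0.0158, 0.2537], [0.8, -2.3, 0.9]) [ 0.41663218 -0.21232651  0.25413471]
```

>>> {"fn": "drive_tool", "kwargs": {"slide": [[0.05,-0.007,0.06],[0.091,-0.014,0.11],[0.091,-0.014,0.16],[0.09,-0.014,0.19],[0.0888,-0.0145,0.22],[0.0888,-0.0145,0.24],[0.0888,-0.0145,0.2525],[0.0888,-0.0145,0.2525],[0.0888,-0.0145,0.2525],[0.0888,-0.0145,0.2525]], "rotation": [[0.8,-2.3,0.9],[0.8,-2.3,0.9],[0.8,-2.3,0.9],[0.8,-2.3,0.9],[0.8,-2.3,0.9],[0.8,-2.3,0.9],[0.8,-2.3,0.9],[0.8,-2.3,0.9],[0.8,-2.3,0.9],[0.8,-2.3,0.9]], "hand": [0,0,0,0,0,0,0,0,0,0]}}

```text
time: 6.65
ee_pos: [0.5156, -0.2012, 0.005]
ee_rot: [0.0, 1.0, -0.008, 0.0]
wrist_force: [0.1, -0.2, 0.3]
gripper_width: 0.503
gripper_force: 0.0
```

>>> {"fn": "drive_tool", "kwargs": {"slide": [[0,0,0],[0,0,0],[0,0,0],[0,0,0],[0,0,0],[0,0,0],[0,0,-0.002],[0,0,-0.004],[0,0,-0.006],[0,0,-0.008]], "rotation": [[0,0,0],[0,0,0],[0,0,0],[0,0,0],[0,0,0],[0,0,0],[0,0,0],[0,0,0],[0,0,0],[0,0,0]], "hand": [0.3,0.6,0.6,0.6,1,1,1,1,1,1]}}

```text
time: 7.9
ee_pos: [0.5145, -0.2007, 0.0118]
ee_rot: [-0.001, 1.0, -0.008, -0.001]
wrist_force: [-0.6, 0.5, -0.9]
gripper_width: 0.189
gripper_force: 58.5
```

>>> {"fn": "drive_tool", "kwargs": {"slide": [[0,0,-0.02],[0,0,-0.04],[0,0,-0.065],[0,0,-0.09],[0,0,-0.12],[0,0,-0.15],[0,0,-0.18],[0,0,-0.21],[0,0,-0.23],[0,0,-0.23]], "rotation": [[0,0,0],[0,0,0],[0,0,0],[0,0,0],[0,0,0],[0,0,0],[0,0,0],[0,0,0],[0,0,0],[0,0,0]], "hand": [1,1,1,1,1,1,1,1,1,1]}}

```text
time: 9.15
ee_pos: [0.516, -0.2013, 0.2433]
ee_rot: [0.0, 1.0, -0.008, 0.001]
wrist_force: [-0.0, 0.1, -2.3]
gripper_width: 0.189
gripper_force: 58.6
```

```bash
python3 -c "
from h import *
s=ctrl.read_state(); print(s['gripper_width'],s['gripper_force'],s['wrist_force'],s['torque'])
a=cam('side');b=cam('scene')
cv2.imwrite('pics/m2.png',np.hstack([a['img'][100:480,150:550,::-1],b['img'][50:430,50:450,::-1]]))"
```

```text
0.1888845699095517 58.624913692474365 [-0.04226812  0.10149009 -2.29149237] [-0.00408941 -0.21233798 -0.00111407]
```

View pics/m2.png

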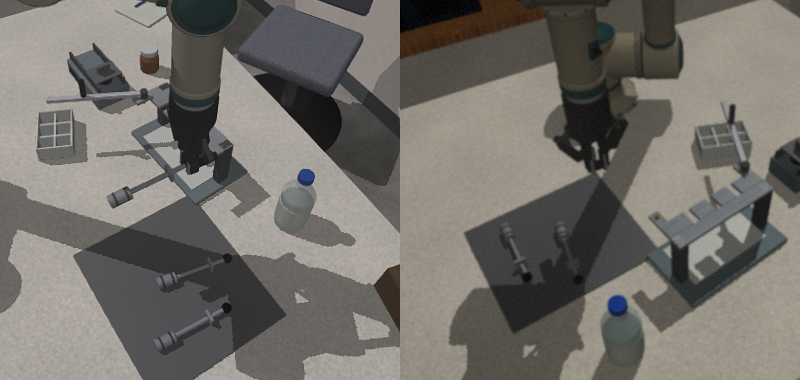

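>>> {"fn": "drive_tool", "kwargs": {"slide": [[0,0,0],[0,0,0],[0,0,0],[0,0,0],[0,0,0],[0,0,0],[0,0,0],[0,0,0],[0,0,0],[0,0,0]], "rotation": [[0,0,0],[0,0,0],[0,0,0],[0,0,0],[0,0,0],[0,0,0],[0,0,0],[0,0,0],[0,0,0],[0,0,0]], "hand": [0.9,0.85,0.8,0.77,0.75,0.73,0.71,0.7,0.69,0.68]}}

```text
time: 10.5
ee_pos: [0.5154, -0.2011, 0.242]
ee_rot: [-0.0, 1.0, -0.008, -0.001]
wrist_force: [-0.4, -0.0, -2.7]
gripper_width: 0.191
gripper_force: 58.6
```

```bash
python3 -c "
from h import *
s=ctrl.read_state(); print(s['gripper_width'],s['gripper_force'],s['wrist_force'],s['torque'])"
```

```text
0.1912481420518965 58.57571482658386 [-4.44188350e-01 -1.32166620e-03 -2.73939424e+00] [-0.01294751 -0.22905508  0.02151823]
```

>>> {"fn": "drive_tool", "kwargs": {"slide": [[0,0,0],[0,0,0],[0,0,0],[0,0,0],[0,0,0],[0,0,0],[0,0,0],[0,0,0],[0,0,0],[0,0,0]], "rotation": [[0,0,0],[0,0,0],[0,0,0],[0,0,0],[0,0,0],[0,0,0],[0,0,0],[0,0,0],[0,0,0],[0,0,0]], "hand": [0.675,0.67,0.665,0.66,0.655,0.65,0.648,0.646,0.644,0.642]}}

```text
time: 11.75
ee_pos: [0.5154, -0.2011, 0.242]
ee_rot: [-0.0, 1.0, -0.008, -0.001]
wrist_force: [-0.0, 0.3, -2.4]
gripper_width: 0.193
gripper_force: 58.6
```

```bash
python3 -c "
from h import *
s=ctrl.read_state(); print(s['gripper_width'],s['gripper_force'],s['wrist_force'],s['torque'])"
```

```text
0.19334743181089123 58.57485830783844 [-0.02738986  0.30043903 -2.44783869] [-0.00442259 -0.15798464 -0.03606239]
```

>>> {"fn": "drive_tool", "kwargs": {"slide": [[0,0,0],[0,0,0],[0,0,0],[0,0,0],[0,0,0],[0,0,0],[0,0,0],[0,0,0],[0,0,0],[0,0,0]], "rotation": [[0,0,0],[0,0,0],[0,0,0],[0,0,0],[0,0,0],[0,0,0],[0,0,0],[0,0,0],[0,0,0],[0,0,0]], "hand": [0.641,0.64,0.639,0.638,0.637,0.636,0.635,0.634,0.633,0.632]}}

```text
time: 13.0
ee_pos: [0.5153, -0.2011, 0.2419]
ee_rot: [-0.0, 1.0, -0.008, -0.001]
wrist_force: [-0.4, -0.7, -2.1]
gripper_width: 0.195
gripper_force: 58.6
```

```bash
cat > chk.py <<'E'
from h import *
from sys import argv
s=ctrl.read_state(); print(s['time'],s['gripper_width'],s['gripper_force'],s['wrist_force'].round(2),s['torque'].round(3))
if len(argv)>1:
    a=cam('side');b=cam('scene')
    cv2.imwrite(argv[1],np.hstack([a['img'][100:480,150:550,::-1],b['img'][50:430,50:450,::-1]]))
E
python3 chk.py pics/m3.png
```

```text
13.0 0.1951230930836469 58.57488691806793 [-0.42 -0.7  -2.06] [-0.082 -0.174  0.038]
```

View pics/m3.png

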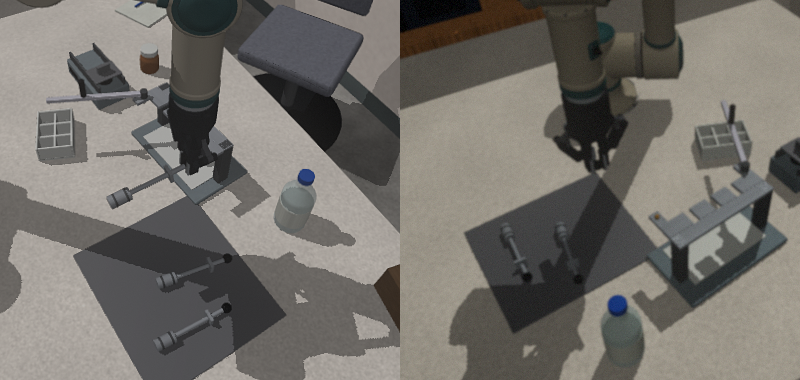

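>>> {"fn": "drive_tool", "kwargs": {"slide": [[0,0,0],[0,0,0],[0,0,0],[0,0,0],[0,0,0],[0,0,0],[0,0,0],[0,0,0],[0,0,0],[0,0,0]], "rotation": [[0,0,0],[0,0,0],[0,0,0],[0,0,0],[0,0,0],[0,0,0],[0,0,0],[0,0,0],[0,0,0],[0,0,0]], "hand": [0.63,0.628,0.626,0.624,0.622,0.62,0.618,0.616,0.614,0.612]}}

```text
time: 14.35
ee_pos: [0.5154, -0.2012, 0.242]
ee_rot: [-0.0, 1.0, -0.008, -0.001]
wrist_force: [0.3, 0.3, -1.7]
gripper_width: 0.199
gripper_force: 48.0
```

```bash
cat >> chk.py <<'E'
t=[];w=[]
for _ in range(4): ctrl.read_camera('wrist'); s=ctrl.read_state(); t.append(s['torque'][1]); w.append(s['gripper_width'])
print('ty',np.mean(t),np.std(t),'w',w)
E
python3 chk.py
```

```text
14.35 0.19888504751828104 48.00689399242401 [ 0.31  0.28 -1.66] [ 0.014 -0.242  0.011]
ty -0.16346337534082434 0.021043716179496522 w [0.20160817712215787, 0.1989008205046246, 0.19533460294136615, 0.19859201745048885]
```

>>> {"fn": "drive_tool", "kwargs": {"slide": [[0,0,0],[0,0,0],[0,0,0],[0,0,0],[0,0,0],[0,0,0],[0,0,0],[0,0,0],[0,0,0],[0,0,0]], "rotation": [[0,0,0],[0,0,0],[0,0,0],[0,0,0],[0,0,0],[0,0,0],[0,0,0],[0,0,0],[0,0,0],[0,0,0]], "hand": [0.611,0.61,0.609,0.608,0.607,0.606,0.605,0.604,0.603,0.602]}}

```text
time: 15.8
ee_pos: [0.5154, -0.2011, 0.242]
ee_rot: [-0.0, 1.0, -0.008, -0.001]
wrist_force: [-1.1, -0.3, -2.4]
gripper_width: 0.202
gripper_force: 39.2
```

```bash
python3 chk.py
```

```text
15.8 0.20205809416571657 39.226638078689575 [-1.07 -0.29 -2.42] [ 0.019 -0.296 -0.017]
ty -0.22108557518532554 0.014586267753320227 w [0.19988673828293882, 0.19777382563702486, 0.19773880682657927, 0.2049660519078497]
```

Force falls about 9 N per 0.01 of closure; go on down to about 0.583.

>>> {"fn": "drive_tool", "kwargs": {"slide": [[0,0,0],[0,0,0],[0,0,0],[0,0,0],[0,0,0],[0,0,0],[0,0,0],[0,0,0],[0,0,0],[0,0,0]], "rotation": [[0,0,0],[0,0,0],[0,0,0],[0,0,0],[0,0,0],[0,0,0],[0,0,0],[0,0,0],[0,0,0],[0,0,0]], "hand": [0.6,0.598,0.596,0.594,0.592,0.59,0.588,0.587,0.586,0.586]}}

```text
time: 17.25
ee_pos: [0.5154, -0.2011, 0.242]
ee_rot: [-0.0, 1.0, -0.008, -0.001]
wrist_force: [-0.2, 0.0, -2.4]
gripper_width: 0.213
gripper_force: 26.1
```

```bash
python3 chk.py
```

```text
17.25 0.212922430781023 26.14998310804367 [-0.24  0.03 -2.44] [ 0.037 -0.081 -0.018]
ty -0.08245656905235448 0.039032538104588184 w [0.21096070903015068, 0.2048164253339282, 0.20550349710283158, 0.20841321059024825]
```

>>> {"fn": "drive_tool", "kwargs": {"slide": [[0,0,0],[0,0,0],[0,0,0],[0,0,0],[0,0,0],[0,0,0],[0,0,0],[0,0,0],[0,0,0],[0,0,0]], "rotation": [[0,0,0],[0,0,0],[0,0,0],[0,0,0],[0,0,0],[0,0,0],[0,0,0],[0,0,0],[0,0,0],[0,0,0]], "hand": [0.584,0.582,0.58,0.578,0.577,0.577,0.6,0.62,0.7,0.9]}}

```text
time: 18.7
ee_pos: [0.5154, -0.2011, 0.242]
ee_rot: [-0.0, 1.0, -0.008, -0.001]
wrist_force: [-0.0, 0.7, -2.4]
gripper_width: 0.189
gripper_force: 58.5
```

```bash
python3 chk.py; python3 -c "
from h import *
c=cam('side'); cv2.imwrite('pics/s4.png',c['img'][:,:,::-1])
for t in (0,12,18):
  p=stand(-.11,.056); print(t,go([*p,.215],8.2,t),p)"
```

```text
18.7 0.18863709550326033 58.53440344333649 [-0.04  0.67 -2.39] [ 0.043 -0.089 -0.011]
ty -0.1019841413669264 0.030073633024097497 w [0.18932587475815674, 0.18867253383048274, 0.19097043708109018, 0.18452119772661632]
0 ([-0.0018, -0.2358, 0.0272], [-0.1, 0.1, -9.1]) [0.51713739 0.03473829]
12 ([-0.0018, -0.2358, 0.0272], [0.9, 12.1, -9.1]) [0.51713739 0.03473829]
18 ([-0.0018, -0.2358, 0.0272], [1.4, 18.1, -9.0]) [0.51713739 0.03473829]
```

>>> {"fn": "drive_tool", "kwargs": {"slide": [[0,-0.02,0.005],[0,-0.045,0.01],[0,-0.075,0.015],[0,-0.105,0.02],[0,-0.135,0.027],[0,-0.165,0.027],[-0.001,-0.195,0.027],[-0.001,-0.22,0.027],[-0.002,-0.236,0.027],[-0.002,-0.236,0.027]], "rotation": [[0,2,0],[0,4,-1],[0,6,-2],[0.5,9,-3],[0.5,12,-5],[1,15,-7],[1.4,18,-9],[1.4,18,-9],[1.4,18,-9],[1.4,18,-9]], "hand": [1,1,1,1,1,1,1,1,1,1]}}

```text
time: 20.2
ee_pos: [0.5164, 0.0358, 0.2152]
ee_rot: [-0.012, 0.985, 0.072, 0.155]
wrist_force: [0.2, -0.1, -1.3]
gripper_width: 0.19
gripper_force: 58.7
```

```bash
python3 chk.py; python3 -c "
from h import *
c=cam('wrist','pics/w5.png'); d=cam('side')
print(pose().round(4).tolist())
w=c['img'][:,:,::-1]; p=proj(d,[.517,.035,.15]).round(); print(p)
u,v=map(int,p); s=cv2.resize(np.ascontiguousarray(d['img'][max(v-70,0):v+90,u-80:u+80,::-1]),(320,320))
o=np.zeros((480,800,3),'uint8'); o[:,:480]=w[:,60:540]; o[:320,480:]=s; cv2.imwrite('pics/m5.png',o)
for y in (.056,0,-.056): print(y,[proj(c,[*stand(x,y),.135]).round(1).tolist() for x in (0,-.036)])
"
```

```text
20.2 0.19047373525369982 58.70480239391327 [ 0.16 -0.09 -1.31] [-0.123  0.179  0.061]
ty 0.18627097347591295 0.022339761433603007 w [0.18502538389254944, 0.18923389398914, 0.18639671531083732, 0.1915386121318666]
[[0.9419, 0.1415, 0.3048, 0.5171], [0.1345, -0.9899, 0.044, 0.0341], [0.308, -0.0005, -0.9514, 0.2151], [0.0, 0.0, 0.0, 1.0]]
[283. 217.]
0.056 [[318.0, 127.0], [318.0, 179.4]]
0 [[400.5, 127.2], [401.4, 179.5]]
-0.056 [[481.5, 128.1], [483.3, 180.0]]
```

View pics/m5.png

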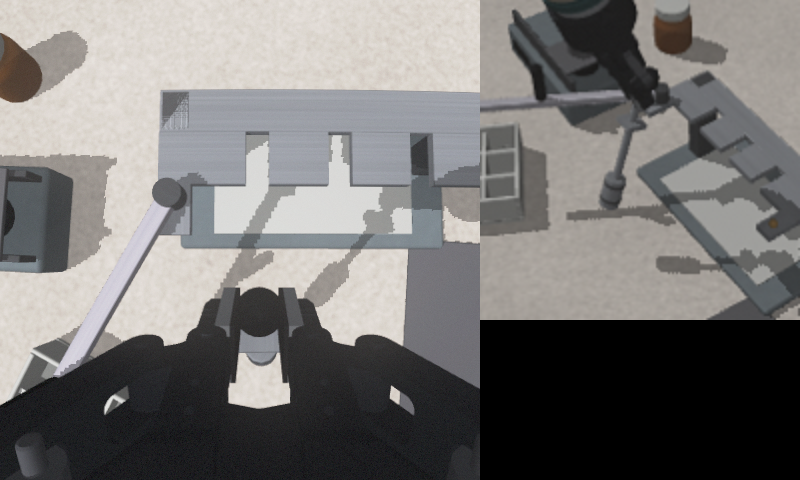

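```bash
sed -i 's/SO=.*/SO=np.array([.6305,-.0055]); SY=np.deg2rad(8.2)/' h.py; cat >> h.py <<'E'
def hang(c,u,v,knob,ax=None):
    "angle of the line knob->pixel in the vertical plane through knob along ax (default stand x)"
    ax=np.array([np.cos(SY),np.sin(SY),0]) if ax is None else ax
    n=np.cross(ax,[0,0,1]); o,r=ray(c,u,v); p=o+r*(n@(knob-o))/(n@r); d=p-knob
    return np.degrees(np.arctan2(d@ax,-d[2])),np.linalg.norm(d)
def knobpos(T=None,back=.011):
    T=pose() if T is None else T; return T[:3,3]-back*T[:3,2]
E
python3 -c "
from h import *
import pickle
c=pickle.load(open('side0.pkl','rb')); k=knobpos(); print(k,proj(c,k))
f=lambda x,y:((x-480)/2+283-80,y/2+217-70)
print(f(640,120),f(612,190))
for q in ((612,190),(609,203),(632,145),(637,122)): print(q,hang(c,*f(*q),k))
"
```

```text
[0.51371962 0.03366499 0.2256019 ] [280.41856934 192.85280841]
(283.0, 207.0) (269.0, 242.0)
(612, 190) (np.float64(-16.25316360352947), np.float64(0.13761120137139907))
(609, 203) (np.float64(-16.25188786018252), np.float64(0.15763077518468532))
(632, 145) (np.float64(-6.0106435597070975), np.float64(0.07679349961772078))
(637, 122) (np.float64(0.32861888291728086), np.float64(0.04519692088658191))
```

```bash
cat >> h.py <<'E'
def gok(k,yw,tilt,T=None,back=.011):
    "go() for the knob point"
    Rt=(R.from_euler('z',yw,degrees=True)*R.from_euler('y',-tilt,degrees=True)*R.from_euler('x',180,degrees=True)).as_matrix()
    return go(np.array(k)+back*Rt[:,2],yw,tilt,T)
E
python3 -c "
from h import *
print(knobpos(),stand(-.10,.056))
print(gok([*stand(-.1,.056),.205],8.2,34))
"
```

```text
[0.51371962 0.03366499 0.2256019 ] [0.52353516 0.03566458]
([0.0062, -0.0006, 0.0223], [0.0, 16.1, -0.1])
```

>>> {"fn": "drive_tool", "kwargs": {"slide": [[0.001,0,0.003],[0.002,0,0.006],[0.003,0,0.01],[0.004,0,0.014],[0.005,0,0.018],[0.006,-0.0006,0.022],[0.006,-0.0006,0.022],[0.006,-0.0006,0.022],[0.006,-0.0006,0.022],[0.006,-0.0006,0.022]], "rotation": [[0,3,0],[0,6,0],[0,9,0],[0,12,0],[0,14,0],[0,16,0],[0,16,0],[0,16,0],[0,16,0],[0,16,0]], "hand": [1,1,1,1,1,1,1,1,1,1]}}

```text
time: 21.75
ee_pos: [0.5296, 0.0373, 0.1964]
ee_rot: [-0.021, 0.954, 0.068, 0.291]
wrist_force: [-1.1, -0.6, -2.1]
gripper_width: 0.194
gripper_force: 58.7
```

```bash
python3 chk.py; python3 -c "
from h import *
import pickle
k=knobpos(); print(k, pose()[:3,2]); o=[]
for n in ('side','scene'):
    d=cam(n); pickle.dump(d,open(n+'6.pkl','wb')); u,v=map(int,proj(d,k-[0,0,.07])); print(n,u,v,proj(d,k),proj(d,k-[0,0,.04]),proj(d,k-[0,0,.095]))
    o.append(cv2.resize(np.ascontiguousarray(d['img'][v-60:v+60,u-50:u+50,::-1]),(400,480),interpolation=cv2.INTER_CUBIC))
cv2.imwrite('pics/m6.png',np.hstack(o))
"
```

```text
21.75 0.19352871433937047 58.67566466331482 [-1.09 -0.62 -2.09] [0.002 0.427 0.028]
ty 0.43777153544085334 0.019510610847474553 w [0.1915095391408142, 0.1868665953796211, 0.18748659547118554, 0.19065489759982954]
[0.5232108  0.0364317  0.20527985] [ 0.55266407  0.08014323 -0.82954173]
side 285 220 [284.35063014 197.56953894] [285.09297879 210.67779313] [286.05311401 227.50673678]
scene 356 216 [357.97412659 191.94368908] [357.31237935 206.21170123] [356.45688743 224.60337169]
```

View pics/m6.png

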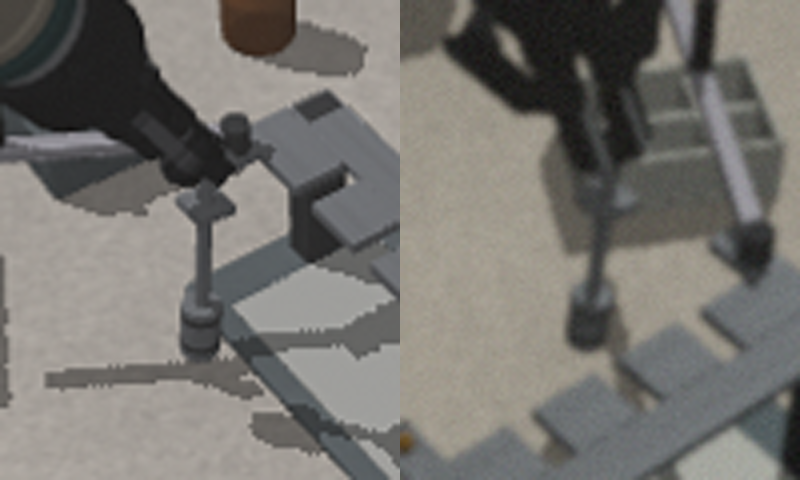

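```bash
python3 -c "
from h import *
T=pose()
for x,z in ((-.07,.193),(-.04,.192),(-.010,.192),(-.010,.182)): print(x,gok([*stand(x,.056),z],8.2,34,T))
"
```

```text
-0.07 ([0.0183, 0.0008, 0.0271], [-0.0, 0.1, -0.0])
-0.04 ([0.0426, 0.0008, 0.0446], [-0.0, 0.1, -0.0])
-0.01 ([0.0675, 0.0008, 0.0614], [-0.0, 0.1, -0.0])
-0.01 ([0.0619, 0.0008, 0.0697], [-0.0, 0.1, -0.0])
```

>>> {"fn": "drive_tool", "kwargs": {"slide": [[0.009,0.0008,0.014],[0.0183,0.0008,0.0271],[0.026,0.0008,0.033],[0.034,0.0008,0.039],[0.0426,0.0008,0.0446],[0.051,0.0008,0.05],[0.059,0.0008,0.056],[0.0675,0.0008,0.0614],[0.0675,0.0008,0.0614],[0.0675,0.0008,0.0614]], "rotation": [[0,0,0],[0,0,0],[0,0,0],[0,0,0],[0,0,0],[0,0,0],[0,0,0],[0,0,0],[0,0,0],[0,0,0]], "hand": [1,1,1,1,1,1,1,1,1,1]}}

```text
time: 23.3
ee_pos: [0.6183, 0.0494, 0.1826]
ee_rot: [-0.021, 0.954, 0.068, 0.291]
wrist_force: [-0.1, 0.2, -1.9]
gripper_width: 0.186
gripper_force: 58.7
```

>>> {"fn": "drive_tool", "kwargs": {"slide": [[-0.001,0,0.002],[-0.002,0,0.004],[-0.003,0,0.005],[-0.004,0,0.006],[-0.005,0,0.007],[-0.0056,0,0.008],[-0.006,0,0.009],[-0.0065,0,0.0096],[-0.007,0,0.01],[-0.007,0,0.01]], "rotation": [[0,0,0],[0,0,0],[0,0,0],[0,0,0],[0,0,0],[0,0,0],[0,0,0],[0,0,0],[0,0,0],[0,0,0]], "hand": [1,1,1,1,1,1,1,1,1,1]}}

```text
time: 24.55
ee_pos: [0.6184, 0.0493, 0.1706]
ee_rot: [-0.021, 0.954, 0.068, 0.291]
wrist_force: [0.1, 0.2, -1.1]
gripper_width: 0.196
gripper_force: 58.7
```

```bash
python3 chk.py; python3 -c "
from h import *
T=pose();k=knobpos(T);c,s=np.cos(SY),np.sin(SY);d=k[:2]-SO; print(k,[c*d[0]+s*d[1],-s*d[0]+c*d[1]])"
```

```text
24.55 0.1960004450786217 58.717020750045776 [ 0.11  0.18 -1.13] [-0.03   0.44   0.042]
ty 0.4341951346938164 0.011052386663615566 w [0.1918013153995473, 0.188453732407804, 0.18897666492938378, 0.19061195970651718]
[0.61246385 0.04842443 0.17987524] [np.float64(-0.010160568477881798), np.float64(0.055945593659904105)]
```

>>> {"fn": "drive_tool", "kwargs": {"slide": [[-0.0005,0,0.001],[-0.001,0,0.002],[-0.001,0,0.002],[-0.001,0,0.002],[-0.001,0,0.002],[-0.001,0,0.002],[-0.001,0,-0.01],[-0.001,0,-0.03],[-0.001,0,-0.06],[-0.001,0,-0.1]], "rotation": [[0,0,0],[0,0,0],[0,0,0],[0,0,0],[0,0,0],[0,0,0],[0,0,0],[0,0,0],[0,0,0],[0,0,0]], "hand": [0.9,0.7,0.58,0.5,0.3,0.3,0.3,0.3,0.3,0.3]}}

```text
time: 26.0
ee_pos: [0.5613, 0.0411, 0.2537]
ee_rot: [-0.021, 0.954, 0.068, 0.291]
wrist_force: [0.5, 0.2, -0.6]
gripper_width: 0.346
gripper_force: 0.0
```

```bash
python3 -c "
from h import *
import pickle
o=[]
k=np.array([*stand(-.0045,.056),.178])
for n in ('side','scene'):
    d=cam(n); pickle.dump(d,open(n+'7.pkl','wb')); u,v=map(int,proj(d,k-[0,0,.06])); print(n,proj(d,k),proj(d,k-[0,0,.04]))
    o.append(cv2.resize(np.ascontiguousarray(d['img'][v-60:v+60,u-50:u+50,::-1]),(400,480),interpolation=cv2.INTER_CUBIC))
cv2.imwrite('pics/m7.png',np.hstack(o))
d=cam('side')
print(go([.43,-.29,.25],-6,0)); print(onz(d,377,357,.016))
# dark blobs on the mat in side view
g=d['img'].max(2); m=((g<40)*255).astype('uint8'); cs,_=cv2.findContours(m,0,1)
for q in cs:
    (u,v),r=cv2.minEnclosingCircle(q)
    if 2.5<r<8 and 320<v<430 and 320<u<420: print('blob',u,v,r,onz(d,u,v,.016).round(4))
"
```

```text
side [320.44594681 189.26648595] [320.15405405 201.90881897]
scene [388.70091805 227.70756671] [387.14363703 241.42229354]
([-0.1511, 0.3087, -0.0949], [-4.2, -34.1, 13.8])
[ 0.56786652 -0.29857965  0.016     ]
blob 376.28570556640625 407.28570556640625 5.439949989318848 [ 0.509  -0.3894  0.016 ]
blob 321.5 375.5 3.8079864978790283 [ 0.4464 -0.2811  0.016 ]
blob 376.80767822265625 358.19232177734375 4.731044769287109 [ 0.5661 -0.3007  0.016 ]
```

View pics/m7.png

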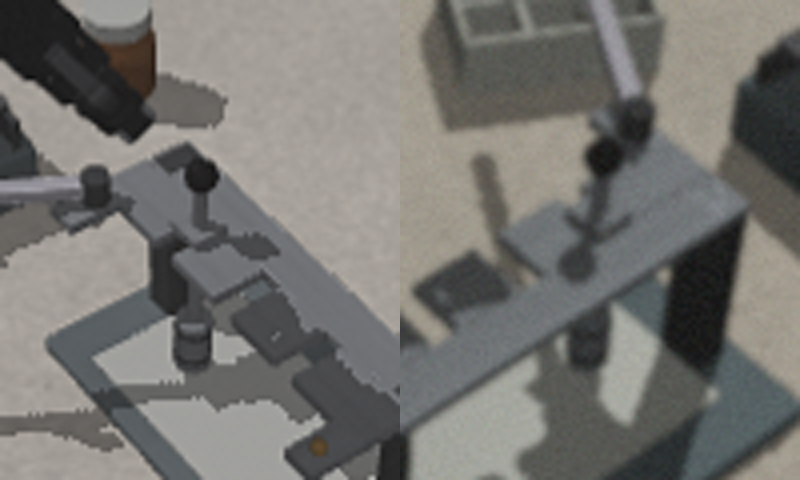

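```bash
python3 -c "
from h import *
T=pose(); print(T[:3,3])
print(go([.5645,-.10,.28],-6,0,T));print(go([.5645,-.2985,.16],-6,0,T)); print(go([.5645,-.2985,.005],-6,0,T))
"
```

```text
[0.56266229 0.04087662 0.25624625]
([-0.0018, 0.1397, -0.0297], [-4.2, -34.1, 13.8])
([-0.0927, 0.3361, 0.0538], [-4.2, -34.1, 13.8])
([-0.18, 0.3359, 0.1819], [-4.2, -34.1, 13.8])
```

>>> {"fn": "drive_tool", "kwargs": {"slide": [[-0.001,0.04,-0.025],[-0.001,0.09,-0.03],[-0.002,0.14,-0.03],[-0.02,0.18,-0.012],[-0.045,0.23,0.01],[-0.07,0.28,0.032],[-0.0927,0.3361,0.0538],[-0.0927,0.3361,0.0538],[-0.0927,0.3361,0.0538],[-0.0927,0.3361,0.0538]], "rotation": [[0,0,0],[-1,-9,3.5],[-2,-18,7],[-3,-26,10],[-4.2,-34.1,13.8],[-4.2,-34.1,13.8],[-4.2,-34.1,13.8],[-4.2,-34.1,13.8],[-4.2,-34.1,13.8],[-4.2,-34.1,13.8]], "hand": [0.1,0,0,0,0,0,0,0,0,0]}}

```text
time: 27.4
ee_pos: [0.5644, -0.2969, 0.1572]
ee_rot: [-0.0, 0.999, -0.052, -0.002]
wrist_force: [0.5, -0.2, -0.3]
gripper_width: 0.494
gripper_force: 0.0
```

```bash
python3 -c "
from h import *
T=pose(); print(T.round(4).tolist())
c,o=knobs(); print(o); print(go([.5645,-.2985,.005],-6,0,T))
d=cam('side'); g=d['img'].max(2); print(g.shape)
"
```

```text
[[0.9946, -0.1037, -0.0047, 0.5644], [-0.1037, -0.9946, 0.0007, -0.2969], [-0.0048, -0.0002, -1.0, 0.1572], [0.0, 0.0, 0.0, 1.0]]
[]
([0.001, 0.0016, 0.1522], [-0.0, 0.3, 0.0])
(480, 640)
```

Descend, grip, lift, then ease as before (same closure profile).

>>> {"fn": "drive_tool", "kwargs": {"slide": [[0.0005,0.001,0.04],[0.0005,0.001,0.08],[0.0005,0.001,0.11],[0.0005,0.001,0.135],[0.0005,0.001,0.152],[0.0005,0.001,0.152],[0.0005,0.001,0.152],[0.0005,0.001,0.152],[0.0005,0.001,0.152],[0.0005,0.001,0.152]], "rotation": [[0,0.2,0],[0,0.2,0],[0,0.2,0],[0,0.2,0],[0,0.2,0],[0,0.2,0],[0,0.2,0],[0,0.2,0],[0,0.2,0],[0,0.2,0]], "hand": [0,0,0,0,0,0,0.3,0.6,1,1]}}

```text
time: 28.75
ee_pos: [0.5642, -0.2994, 0.0055]
ee_rot: [0.0, 0.999, -0.053, -0.0]
wrist_force: [0.3, 0.4, 5.0]
gripper_width: 0.188
gripper_force: 58.5
```

>>> {"fn": "drive_tool", "kwargs": {"slide": [[0,0,0],[0,0,0],[0,0,-0.01],[0,0,-0.03],[0,0,-0.06],[0,0,-0.1],[0,0,-0.14],[0,0,-0.18],[0,0,-0.22],[0,0,-0.235]], "rotation": [[0,0,0],[0,0,0],[0,0,0],[0,0,0],[0,0,0],[0,0,0],[0,0,0],[0,0,0],[0,0,0],[0,0,0]], "hand": [1,1,1,1,1,1,1,1,0.9,0.8]}}

```text
time: 30.0
ee_pos: [0.5643, -0.2996, 0.2415]
ee_rot: [0.001, 0.999, -0.053, -0.0]
wrist_force: [0.6, 1.0, -2.7]
gripper_width: 0.191
gripper_force: 58.7
```

```bash
python3 chk.py
```

```text
30.0 0.19082658946490358 58.68528127670288 [ 0.58  1.02 -2.74] [-0.044 -0.302  0.045]
ty -0.24911374318149165 0.02766211031318442 w [0.19138336152341595, 0.18896899012432494, 0.18928824670411615, 0.19080071686349764]
```

>>> {"fn": "drive_tool", "kwargs": {"slide": [[0,0,0],[0,0,0],[0,0,0],[0,0,0],[0,0,0],[0,0,0],[0,0,0],[0,0,0],[0,0,0],[0,0,0]], "rotation": [[0,0,0],[0,0,0],[0,0,0],[0,0,0],[0,0,0],[0,0,0],[0,0,0],[0,0,0],[0,0,0],[0,0,0]], "hand": [0.7,0.66,0.64,0.63,0.62,0.614,0.61,0.607,0.604,0.602]}}

```text
time: 31.45
ee_pos: [0.5639, -0.2991, 0.2394]
ee_rot: [-0.0, 0.999, -0.053, -0.001]
wrist_force: [-0.4, -0.0, -2.4]
gripper_width: 0.201
gripper_force: 38.4
```

>>> {"fn": "drive_tool", "kwargs": {"slide": [[0,0,0],[0,0,0],[0,0,0],[0,0,0],[0,0,0],[0,0,0],[0,0,0],[0,0,0],[0,0,0],[0,0,0]], "rotation": [[0,0,0],[0,0,0],[0,0,0],[0,0,0],[0,0,0],[0,0,0],[0,0,0],[0,0,0],[0,0,0],[0,0,0]], "hand": [0.6,0.598,0.596,0.594,0.592,0.59,0.588,0.587,0.586,0.586]}}

```text
time: 32.7
ee_pos: [0.5639, -0.2991, 0.2394]
ee_rot: [-0.0, 0.999, -0.053, -0.001]
wrist_force: [-0.5, -0.3, -2.3]
gripper_width: 0.211
gripper_force: 25.6
```

```bash
python3 chk.py
```

```text
32.7 0.21073803085223808 25.571537911891937 [-0.5  -0.26 -2.27] [-0.077 -0.154  0.003]
ty -0.13886441018422818 0.017681449412375563 w [0.20909672142562954, 0.208016949491976, 0.20873667114289057, 0.20639274060383794]
```

>>> {"fn": "drive_tool", "kwargs": {"slide": [[0,0,0],[0,0,0],[0,0,0],[0,0,0],[0,0,0],[0,0,0],[0,0,0],[0,0,0],[0,0,0],[0,0,0]], "rotation": [[0,0,0],[0,0,0],[0,0,0],[0,0,0],[0,0,0],[0,0,0],[0,0,0],[0,0,0],[0,0,0],[0,0,0]], "hand": [0.584,0.582,0.58,0.578,0.577,0.577,0.6,0.62,0.7,0.9]}}

```text
time: 34.15
ee_pos: [0.5639, -0.2991, 0.2395]
ee_rot: [-0.0, 0.999, -0.053, -0.001]
wrist_force: [-0.2, 1.1, -2.2]
gripper_width: 0.187
gripper_force: 58.6
```

```bash
cat > ang.py <<'E'
# head of the held sampler in the side view: difference to a picture without it
from h import *
import pickle
T=pose(); k=knobpos(T); ax=T[:3,0].copy(); ax[2]=0; ax/=np.linalg.norm(ax)
for n in ('side','scene'):
    c=cam(n); ref=pickle.load(open(n+'0.pkl','rb'))['img']
    df=cv2.absdiff(c['img'],ref).max(2)
    best=[]
    for a in range(-90,41,2):
        r=np.radians(a); d=np.array([ax[0]*np.sin(r),ax[1]*np.sin(r),-np.cos(r)])
        v=[]
        for s in np.linspace(.05,.15,15):
            u=proj(c,k+d*s).round().astype(int); v.append(df[u[1]-1:u[1]+2,u[0]-1:u[0]+2].mean()>22)
        best.append((np.mean(v),a))
    print(n,[(a,round(b,2)) for b,a in best if b>.8])
E
python3 chk.py; python3 ang.py
```

```text
34.15 0.18731805172374097 58.55669975280762 [-0.2   1.06 -2.18] [-0.073 -0.126 -0.048]
ty -0.08356540613495628 0.025225203727861648 w [0.18903392815019154, 0.1901080739155003, 0.18873613476251, 0.18924711652143694]
side []
scene [(-90, np.float64(1.0)), (-88, np.float64(0.93)), (-86, np.float64(0.93)), (-84, np.float64(0.93)), (-82, np.float64(0.87)), (-80, np.float64(0.87)), (-40, np.float64(1.0))]
```

```bash
python3 -c "
from h import *
T=pose()
print(gok([.50,-.20,.235],0,15,T)); print(gok([.50,-.10,.225],8.2,25,T)); print(gok([*stand(-.1,0),.205],8.2,34,T))
"
```

```text
([-0.0711, -0.0922, 0.0152], [0.8, 15.1, -6.0])
([-0.0799, -0.1924, 0.0246], [3.1, 25.0, -14.0])
([-0.0555, -0.2759, 0.0437], [4.2, 34.0, -13.8])
```

>>> {"fn": "drive_tool", "kwargs": {"slide": [[-0.035,-0.03,0.005],[-0.071,-0.06,0.01],[-0.0711,-0.0922,0.0152],[-0.075,-0.14,0.02],[-0.08,-0.1924,0.0246],[-0.07,-0.235,0.034],[-0.0555,-0.2759,0.0437],[-0.0555,-0.2759,0.0437],[-0.0555,-0.2759,0.0437],[-0.0555,-0.2759,0.0437]], "rotation": [[0.2,5,-2],[0.5,10,-4],[0.8,15,-6],[2,20,-10],[3.1,25,-14],[3.6,30,-14],[4.2,34,-13.8],[4.2,34,-13.8],[4.2,34,-13.8],[4.2,34,-13.8]], "hand": [1,1,1,1,1,1,1,1,1,1]}}

```text
time: 35.7
ee_pos: [0.5384, -0.02, 0.1968]
ee_rot: [-0.02, 0.954, 0.068, 0.293]
wrist_force: [0.6, -0.6, -1.9]
gripper_width: 0.192
gripper_force: 59.0
```

```bash
python3 chk.py; python3 ang.py; python3 -c "
from h import *
T=pose();print(knobpos(T))
for x,z in ((-.07,.193),(-.04,.192),(-.010,.192),(-.010,.182)): print(x,gok([*stand(x,0),z],8.2,34,T))
c=cam('wrist','pics/w8.png')
g=cv2.cvtColor(c['img'],cv2.COLOR_RGB2GRAY)
for y in (0,):
  for x in (-.012,-.024):
    row=[onp for onp in np.linspace(-.016,.016,17)]
    print([int(g[tuple(proj(c,[*stand(x,y+t),.135]).round().astype(int)[::-1])]) for t in row])
print([int(g[tuple(proj(c,[*stand(t,0),.135]).round().astype(int)[::-1])]) for t in np.linspace(-.012,.012,13)])
"
```

```text
35.7 0.19240398623568236 58.96378040313721 [ 0.59 -0.58 -1.9 ] [-0.091  0.506  0.026]
ty 0.5380777943320412 0.026349211710481713 w [0.19222842572972199, 0.1875756636500397, 0.1872399485205828, 0.19051429377011217]
side [(4, np.float64(0.93)), (6, np.float64(0.93)), (8, np.float64(0.93)), (10, np.float64(0.93)), (12, np.float64(0.93)), (16, np.float64(1.0)), (18, np.float64(1.0)), (20, np.float64(1.0)), (22, np.float64(0.87)), (24, np.float64(0.87)), (26, np.float64(0.93)), (28, np.float64(0.93))]
scene [(-90, np.float64(1.0)), (-88, np.float64(1.0)), (-86, np.float64(1.0)), (-84, np.float64(1.0)), (-82, np.float64(1.0)), (-80, np.float64(1.0)), (-78, np.float64(1.0)), (-76, np.float64(1.0)), (-74, np.float64(1.0)), (-72, np.float64(1.0)), (-14, np.float64(0.93)), (4, np.float64(1.0)), (6, np.float64(1.0)), (8, np.float64(0.87)), (10, np.float64(0.87))]
[ 0.53162325 -0.02027272  0.20514242]
-0.07 ([0.018, -0.0006, 0.0268], [0.0, -0.0, -0.0])
-0.04 ([0.0423, -0.0006, 0.0445], [0.0, -0.0, -0.0])
-0.01 ([0.0672, -0.0006, 0.0613], [0.0, -0.0, -0.0])
-0.01 ([0.0616, -0.0006, 0.0695], [0.0, -0.0, -0.0])
[157, 157, 160, 159, 160, 144, 142, 143, 144, 144, 144, 144, 136, 155, 156, 157, 157]
[154, 149, 152, 154, 149, 146, 141, 144, 146, 142, 143, 144, 133, 149, 149, 150, 151]
[144, 143, 100, 95, 95, 105, 130, 156, 154, 153, 155, 153, 154]
```

```bash
python3 -c "
from h import *
T=pose()
print(gok([*stand(-.1,0),.205],8.2,18,T))"
```

```text
([-0.0031, -0.0004, -0.0004], [0.0, -16.0, -0.0])
```

>>> {"fn": "drive_tool", "kwargs": {"slide": [[-0.001,0,0],[-0.001,0,0],[-0.002,0,0],[-0.003,0,0],[-0.003,0,0],[-0.003,0,0],[-0.003,0,0],[-0.003,0,0],[-0.003,0,0],[-0.003,0,0]], "rotation": [[0,-4,0],[0,-8,0],[0,-12,0],[0,-16,0],[0,-16,0],[0,-16,0],[0,-16,0],[0,-16,0],[0,-16,0],[0,-16,0]], "hand": [1,1,1,1,1,1,1,1,1,1]}}

```text
time: 37.3
ee_pos: [0.5351, -0.0193, 0.1943]
ee_rot: [-0.011, 0.985, 0.07, 0.157]
wrist_force: [-0.0, -0.8, -2.2]
gripper_width: 0.194
gripper_force: 59.0
```

```bash
python3 chk.py; python3 ang.py; python3 -c "
from h import *
T=pose();k=knobpos(T); print(k)
for x,z in ((-.07,.195),(-.04,.192),(-.010,.192),(-.010,.182)): print(x,gok([*stand(x,0.0007),z],8.2,18,T))
o=[]
for n in ('side','scene'):
    d=cam(n); u,v=map(int,proj(d,k-[0,0,.07])); print(n,u,v,proj(d,k),proj(d,k-[0,0,.04]),proj(d,k-[0,0,.135]))
    o.append(cv2.resize(np.ascontiguousarray(d['img'][v-60:v+60,u-50:u+50,::-1]),(400,480),interpolation=cv2.INTER_CUBIC))
cv2.imwrite('pics/m8.png',np.hstack(o))
"
```

```text
37.3 0.19426837479365205 59.00303542613983 [-0.01 -0.76 -2.25] [-0.048  0.192 -0.026]
ty 0.2537161929885732 0.014920365241599494 w [0.19143417913063634, 0.18557507707407736, 0.18660224494275457, 0.19089021865634995]
side [(-4, np.float64(0.87)), (16, np.float64(1.0)), (18, np.float64(1.0)), (20, np.float64(0.93)), (22, np.float64(0.93)), (24, np.float64(0.87)), (26, np.float64(0.93)), (28, np.float64(0.93))]
scene [(-90, np.float64(1.0)), (-88, np.float64(1.0)), (-86, np.float64(1.0)), (-84, np.float64(1.0)), (-82, np.float64(1.0)), (-80, np.float64(1.0)), (-78, np.float64(1.0)), (-76, np.float64(0.93)), (-16, np.float64(0.93)), (-14, np.float64(0.93)), (-12, np.float64(1.0)), (-10, np.float64(1.0)), (-8, np.float64(1.0)), (-6, np.float64(0.93)), (-4, np.float64(0.87))]
[ 0.53176411 -0.01972313  0.20467996]
-0.07 ([0.0253, -0.0007, 0.0184], [-0.0, -0.0, -0.0])
-0.04 ([0.0529, -0.0007, 0.0306], [-0.0, -0.0, -0.0])
-0.01 ([0.0814, -0.0007, 0.0399], [-0.0, -0.0, -0.0])
-0.01 ([0.0783, -0.0007, 0.0494], [-0.0, -0.0, -0.0])
side 300 235 [299.70506904 213.25602561] [300.01205287 226.29406156] [300.67915177 254.30361605]
scene 336 228 [336.42758169 204.20591075] [336.35264076 218.45409682] [336.1881068  249.29269319]
```

>>> {"fn": "drive_tool", "kwargs": {"slide": [[0.012,-0.0004,0.009],[0.0253,-0.0007,0.0184],[0.034,-0.0007,0.022],[0.043,-0.0007,0.026],[0.0529,-0.0007,0.0306],[0.062,-0.0007,0.0336],[0.072,-0.0007,0.037],[0.0814,-0.0007,0.0399],[0.0814,-0.0007,0.0399],[0.0814,-0.0007,0.0399]], "rotation": [[0,0,0],[0,0,0],[0,0,0],[0,0,0],[0,0,0],[0,0,0],[0,0,0],[0,0,0],[0,0,0],[0,0,0]], "hand": [1,1,1,1,1,1,1,1,1,1]}}

```text
time: 38.95
ee_pos: [0.6234, -0.0057, 0.1813]
ee_rot: [-0.011, 0.985, 0.071, 0.156]
wrist_force: [-0.7, -0.3, -2.8]
gripper_width: 0.187
gripper_force: 59.0
```

>>> {"fn": "drive_tool", "kwargs": {"slide": [[-0.001,0,0.002],[-0.001,0,0.004],[-0.002,0,0.005],[-0.002,0,0.006],[-0.002,0,0.007],[-0.003,0,0.008],[-0.003,0,0.009],[-0.003,0,0.0096],[-0.003,0,0.011],[-0.003,0,0.011]], "rotation": [[0,0,0],[0,0,0],[0,0,0],[0,0,0],[0,0,0],[0,0,0],[0,0,0],[0,0,0],[0,0,0],[0,0,0]], "hand": [1,1,1,1,1,1,1,1,1,1]}}

```text
time: 40.2
ee_pos: [0.6244, -0.0057, 0.17]
ee_rot: [-0.011, 0.985, 0.071, 0.156]
wrist_force: [-0.3, 0.9, -2.5]
gripper_width: 0.192
gripper_force: 59.0
```

```bash
python3 chk.py; python3 -c "
from h import *
T=pose();k=knobpos(T);c,s=np.cos(SY),np.sin(SY);d=k[:2]-SO; print(k,[c*d[0]+s*d[1],-s*d[0]+c*d[1]])"
```

```text
40.2 0.19212604529330876 58.98151159286499 [-0.26  0.91 -2.54] [-0.116  0.207 -0.028]
ty 0.246693150452107 0.03281323884072981 w [0.19364418922062976, 0.19097236653115976, 0.18884899373704087, 0.19380459661700278]
[ 0.62106684 -0.00617309  0.18061164] [np.float64(-0.00943271628443951), np.float64(0.0006792310581170295)]
```

>>> {"fn": "drive_tool", "kwargs": {"slide": [[-0.0005,0,0.001],[-0.001,0,0.002],[-0.001,0,0.003],[-0.001,0,0.003],[-0.001,0,0.003],[-0.001,0,0.003],[-0.001,0,-0.01],[-0.001,0,-0.03],[-0.001,0,-0.06],[-0.001,0,-0.1]], "rotation": [[0,0,0],[0,0,0],[0,0,0],[0,0,0],[0,0,0],[0,0,0],[0,0,0],[0,0,0],[0,0,0],[0,0,0]], "hand": [0.9,0.7,0.58,0.5,0.3,0.3,0.3,0.3,0.3,0.3]}}

```text
time: 41.65
ee_pos: [0.592, -0.0103, 0.2657]
ee_rot: [-0.011, 0.985, 0.07, 0.156]
wrist_force: [0.6, -0.2, 0.2]
gripper_width: 0.355
gripper_force: 0.0
```

```bash
cat > blobs.py <<'E'
from h import *
def blobs():
  for n in ('side','scene'):
    d=cam(n,f'pics/last_{n}.png'); g=d['img'].max(2); m=((g<45)*255).astype('uint8'); cs,_=cv2.findContours(m,0,1)
    for i,y in enumerate((-.056,0,.056)): print(n,'slot',i,'exp knob',proj(d,[*stand(-.0045,y),.178]).round(1))
    for q in cs:
        (u,v),r=cv2.minEnclosingCircle(q)
        if 2.5<r<9 and 180<u<420 and cv2.contourArea(q)>.6*3.14*r*r: print(n,'blob',round(u,1),round(v,1),round(r,1),'mat',onz(d,u,v,.016).round(3),'hang',onz(d,u,v,.178).round(3))
blobs()
E
python3 blobs.py; python3 -c "
from h import *
T=pose(); print(T[:3,3])
print(go([.54,-.15,.28],0,0,T));print(go([.507,-.388,.16],0,0,T))"
```

```text
side slot 0 exp knob [351.7 218.7]
side slot 1 exp knob [335.6 203.5]
side slot 2 exp knob [320.4 189.3]
side blob 379.6 428.8 5.8 mat [ 0.492 -0.428  0.016] hang [ 0.446 -0.464  0.178]
side blob 333.5 205.2 4.1 mat [0.704 0.13  0.016] hang [ 0.619 -0.008  0.178]
side blob 319.5 191.0 4.3 mat [0.697 0.196 0.016] hang [0.613 0.045 0.178]
scene slot 0 exp knob [344.9 254.3]
scene slot 1 exp knob [367.3 240.7]
scene slot 2 exp knob [388.7 227.7]
scene blob 364.2 237.2 4.0 mat [0.491 0.082 0.016] hang [ 0.615 -0.006  0.178]
scene blob 387.9 226.6 4.8 mat [0.491 0.151 0.016] hang [0.615 0.05  0.178]
scene blob 394.0 219.0 3.6 mat [0.477 0.178 0.016] hang [0.603 0.072 0.178]
[ 0.59462027 -0.01081913  0.27118771]
([-0.0673, 0.13, -0.0315], [-1.1, -18.6, 8.1])
([-0.1689, 0.3605, 0.0618], [-1.1, -18.6, 8.1])
```

```bash
python3 -c "
from h import *
T=pose(); print(go([.54,-.15,.29],0,0,T));print(go([.39,-.42,.25],0,0,T))"
```

```text
([-0.0641, 0.1301, -0.041], [-1.1, -18.6, 8.1])
([-0.2543, 0.3759, -0.0619], [-1.1, -18.6, 8.1])
```

>>> {"fn": "drive_tool", "kwargs": {"slide": [[-0.025,0.04,-0.03],[-0.05,0.09,-0.041],[-0.085,0.14,-0.045],[-0.12,0.19,-0.05],[-0.155,0.24,-0.055],[-0.19,0.285,-0.06],[-0.225,0.33,-0.062],[-0.2543,0.3759,-0.0619],[-0.2543,0.3759,-0.0619],[-0.2543,0.3759,-0.0619]], "rotation": [[0,-3,1],[-0.5,-8,3],[-0.7,-12,5],[-1,-16,7],[-1.1,-18.6,8.1],[-1.1,-18.6,8.1],[-1.1,-18.6,8.1],[-1.1,-18.6,8.1],[-1.1,-18.6,8.1],[-1.1,-18.6,8.1]], "hand": [0.1,0,0,0,0,0,0,0,0,0]}}

```text
time: 43.0
ee_pos: [0.388, -0.4191, 0.2448]
ee_rot: [-0.002, 1.0, 0.0, -0.005]
wrist_force: [1.0, -0.5, 0.3]
gripper_width: 0.499
gripper_force: 0.0
```

```bash
python3 -c "
from h import *
import pickle
c=cam('wrist'); a=cam('scene'); b=cam('side')
for n,x in zip(('w9','a9','b9'),(c,a,b)): pickle.dump(x,open(n+'.pkl','wb'))
print(c['W'].round(3).tolist(), pose()[:3,3])
o=np.zeros((600,800,3),'uint8')
o[:300,:600]=c['img'][0:300,20:620,::-1]
o[300:600,:400]=cv2.resize(np.ascontiguousarray(a['img'][165:240,410:510,::-1]),(400,300),interpolation=2)
o[300:600,400:800]=cv2.resize(np.ascontiguousarray(b['img'][140:215,200:300,::-1]),(400,300),interpolation=2)
cv2.imwrite('pics/m9.png',np.clip(o*1.3,0,255).astype('uint8'))"
```

```text
[[-0.0, 0.961, 0.276, 0.457], [-1.0, 0.001, -0.004, -0.42], [-0.004, -0.276, 0.961, 0.387], [0.0, 0.0, 0.0, 1.0]] [ 0.3887694  -0.41831451  0.2453912 ]
```

View pics/m9.png

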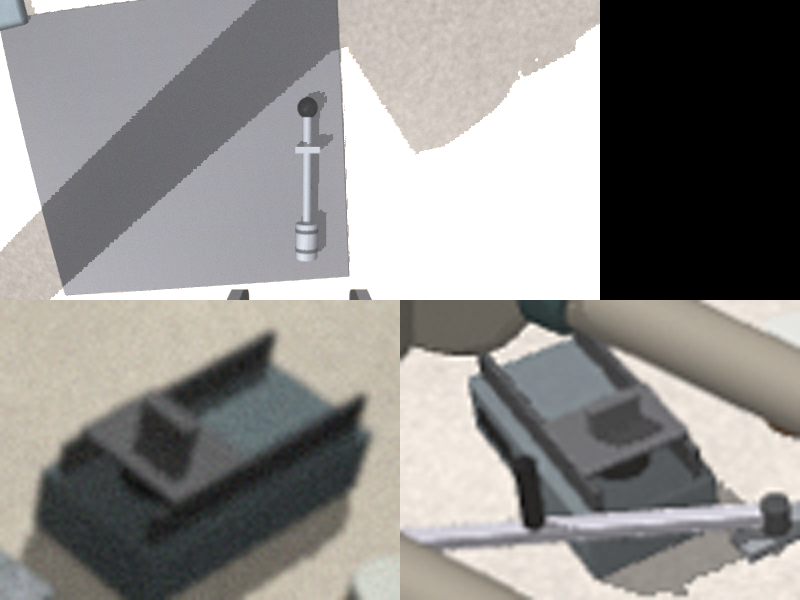

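```bash
python3 -c "
from h import *
import pickle
c,a,b=[pickle.load(open(n+'.pkl','rb')) for n in ('w9','a9','b9')]
k=onz(c,327,107,.016);h=onz(c,327,242,.016);print('k',k,h,np.degrees(np.arctan2(k[1]-h[1],k[0]-h[0])))
A=lambda x,y:(410+x/4,165+(y-300)/4)
B=lambda x,y:(200+(x-400)/4,140+(y-300)/4)
P=[onz(b,*B(*p),.0795) for p in ((545,433),(583,475),(690,428),(645,385))]; print(np.round(P,3),np.mean(P,0))
Q=[onz(a,*A(*p),.0795) for p in ((88,432),(180,505),(243,462))]; print(np.round(Q,3))
print('fin side',onz(b,*B(613,402),.1035)); print('fin scene',onz(a,*A(168,416),.1035))
print(two(a,A(168,416),b,B(613,402)))
T=pose(); print(go([k[0],k[1],.005],0,0,T))
"
```

```text
k [ 0.49055806 -0.42619179  0.016     ] [ 0.3533395  -0.42697373  0.016     ] 0.3264947940464573
[[0.5   0.299 0.08 ]
 [0.507 0.249 0.08 ]
 [0.588 0.259 0.08 ]
 [0.579 0.314 0.08 ]] [0.54358964 0.28049113 0.0795    ]
[[0.514 0.256 0.079]
 [0.59  0.263 0.08 ]
 [0.581 0.318 0.08 ]]
fin side [0.54361389 0.28037882 0.1035    ]
fin scene [0.54569511 0.28496491 0.1035    ]
(array([0.54472391, 0.28533475, 0.100973  ]), np.float64(0.0027888405605786307))
([0.1041, 0.0087, 0.2394], [-0.1, 0.6, 0.1])
```

>>> {"fn": "drive_tool", "kwargs": {"slide": [[0.05,0.004,0.04],[0.104,0.0087,0.09],[0.104,0.0087,0.14],[0.104,0.0087,0.18],[0.104,0.0087,0.21],[0.104,0.0087,0.239],[0.104,0.0087,0.239],[0.104,0.0087,0.239],[0.104,0.0087,0.239],[0.104,0.0087,0.239]], "rotation": [[0,0.6,0],[0,0.6,0],[0,0.6,0],[0,0.6,0],[0,0.6,0],[0,0.6,0],[0,0.6,0],[0,0.6,0],[0,0.6,0],[0,0.6,0]], "hand": [0,0,0,0,0,0,0,0.3,0.6,1]}}

```text
time: 44.4
ee_pos: [0.4902, -0.4272, 0.0058]
ee_rot: [-0.001, 1.0, 0.0, 0.001]
wrist_force: [1.0, 1.2, 2.6]
gripper_width: 0.189
gripper_force: 58.4
```

>>> {"fn": "drive_tool", "kwargs": {"slide": [[0,0,0],[0,0,0],[0,0,-0.01],[0,0,-0.03],[0,0,-0.06],[0,0,-0.1],[0,0,-0.14],[0,0,-0.18],[0,0,-0.22],[0,0,-0.235]], "rotation": [[0,0,0],[0,0,0],[0,0,0],[0,0,0],[0,0,0],[0,0,0],[0,0,0],[0,0,0],[0,0,0],[0,0,0]], "hand": [1,1,1,1,1,1,1,1,0.9,0.8]}}

```text
time: 45.65
ee_pos: [0.4897, -0.4292, 0.2422]
ee_rot: [0.001, 1.0, 0.0, 0.001]
wrist_force: [0.4, 0.3, -2.5]
gripper_width: 0.191
gripper_force: 58.7
```

```bash
python3 chk.py
```

```text
45.65 0.19097761770844687 58.68462145328522 [ 0.38  0.33 -2.52] [ 0.001 -0.298 -0.009]
ty -0.2705241693185836 0.025576808366335392 w [0.19071004632107932, 0.18558238566856422, 0.18590533495331796, 0.18766263722748214]
```

>>> {"fn": "drive_tool", "kwargs": {"slide": [[0,0,0],[0,0,0],[0,0,0],[0,0,0],[0,0,0],[0,0,0],[0,0,0],[0,0,0],[0,0,0],[0,0,0]], "rotation": [[0,0,0],[0,0,0],[0,0,0],[0,0,0],[0,0,0],[0,0,0],[0,0,0],[0,0,0],[0,0,0],[0,0,0]], "hand": [0.7,0.66,0.64,0.63,0.62,0.614,0.61,0.607,0.604,0.602]}}

```text
time: 47.1
ee_pos: [0.4895, -0.4281, 0.2399]
ee_rot: [-0.001, 1.0, 0.0, -0.0]
wrist_force: [0.0, 0.1, -2.4]
gripper_width: 0.2
gripper_force: 38.6
```

>>> {"fn": "drive_tool", "kwargs": {"slide": [[0,0,0],[0,0,0],[0,0,0],[0,0,0],[0,0,0],[0,0,0],[0,0,0],[0,0,0],[0,0,0],[0,0,0]], "rotation": [[0,0,0],[0,0,0],[0,0,0],[0,0,0],[0,0,0],[0,0,0],[0,0,0],[0,0,0],[0,0,0],[0,0,0]], "hand": [0.6,0.598,0.596,0.594,0.592,0.59,0.588,0.587,0.586,0.586]}}

```text
time: 48.35
ee_pos: [0.4896, -0.428, 0.2399]
ee_rot: [-0.001, 1.0, 0.0, 0.0]
wrist_force: [-0.2, -0.1, -2.5]
gripper_width: 0.207
gripper_force: 25.7
```

>>> {"fn": "drive_tool", "kwargs": {"slide": [[0,0,0],[0,0,0],[0,0,0],[0,0,0],[0,0,0],[0,0,0],[0,0,0],[0,0,0],[0,0,0],[0,0,0]], "rotation": [[0,0,0],[0,0,0],[0,0,0],[0,0,0],[0,0,0],[0,0,0],[0,0,0],[0,0,0],[0,0,0],[0,0,0]], "hand": [0.584,0.582,0.58,0.578,0.577,0.577,0.6,0.62,0.7,0.9]}}

```text
time: 49.6
ee_pos: [0.4896, -0.4281, 0.2399]
ee_rot: [-0.001, 1.0, 0.0, 0.0]
wrist_force: [-0.6, -0.1, -2.7]
gripper_width: 0.19
gripper_force: 58.6
```

```bash
python3 chk.py; python3 ang.py; python3 -c "
from h import *
T=pose()
print(gok([.49,-.22,.235],4,9,T)); print(gok([*stand(-.1,-.056),.205],8.2,18,T))
"
```

```text
49.6 0.190244454829109 58.5537725687027 [-0.56 -0.07 -2.73] [-0.036 -0.1    0.037]
ty -0.09274017985227477 0.019338494159837905 w [0.19129444661903877, 0.1905343986232463, 0.19099446861211258, 0.19079985151891424]
side [(-90, np.float64(0.87)), (-60, np.float64(0.87)), (-58, np.float64(0.87)), (16, np.float64(0.93)), (18, np.float64(1.0)), (20, np.float64(1.0)), (22, np.float64(1.0)), (24, np.float64(1.0)), (26, np.float64(1.0)), (28, np.float64(1.0)), (30, np.float64(1.0)), (32, np.float64(1.0)), (34, np.float64(1.0)), (36, np.float64(1.0)), (38, np.float64(1.0)), (40, np.float64(1.0))]
scene [(-90, np.float64(0.93)), (-88, np.float64(0.87)), (-86, np.float64(0.87)), (-84, np.float64(0.87)), (-48, np.float64(1.0)), (-46, np.float64(1.0)), (-44, np.float64(1.0)), (-42, np.float64(1.0)), (-40, np.float64(1.0)), (-38, np.float64(1.0)), (-36, np.float64(1.0)), (-34, np.float64(1.0)), (-32, np.float64(1.0)), (-30, np.float64(1.0)), (-28, np.float64(1.0)), (-26, np.float64(0.93))]
([0.0023, -0.2082, 0.0163], [0.2, 9.0, -3.9])
([0.0536, -0.3532, 0.0462], [1.1, 18.0, -8.1])
```

>>> {"fn": "drive_tool", "kwargs": {"slide": [[0,-0.03,0.004],[0.001,-0.07,0.008],[0.001,-0.11,0.01],[0.002,-0.16,0.013],[0.002,-0.208,0.0163],[0.02,-0.26,0.026],[0.035,-0.3,0.035],[0.0536,-0.3532,0.0462],[0.0536,-0.3532,0.0462],[0.0536,-0.3532,0.0462]], "rotation": [[0,2,0],[0,4,-1],[0,6,-2],[0.2,7.5,-3],[0.2,9,-4],[0.5,12,-5],[0.8,15,-6.5],[1.1,18,-8.1],[1.1,18,-8.1],[1.1,18,-8.1]], "hand": [1,1,1,1,1,1,1,1,1,1]}}

```text
time: 51.15
ee_pos: [0.5427, -0.0747, 0.1947]
ee_rot: [-0.01, 0.985, 0.071, 0.156]
wrist_force: [0.4, -0.8, -2.3]
gripper_width: 0.193
gripper_force: 58.9
```

```bash
python3 chk.py; python3 ang.py; python3 -c "
from h import *
T=pose();print(knobpos(T),stand(-.1,-.056))
c=cam('wrist'); g=cv2.cvtColor(c['img'],cv2.COLOR_RGB2GRAY)
for x in (-.01,-.018,-.026): print([int(g[tuple(proj(c,[*stand(x,-.056+t),.135]).round().astype(int)[::-1])]) for t in np.linspace(-.016,.016,17)])
"
```

```text
51.15 0.19332764322482304 58.91332447528839 [ 0.42 -0.77 -2.25] [-0.032  0.277 -0.015]
ty 0.20230507828430816 0.02262930526904053 w [0.18772862812842242, 0.1847038568512347, 0.19396048594319298, 0.19078527636285023]
side [(-6, np.float64(0.87))]
scene [(-80, np.float64(0.87)), (-78, np.float64(0.93)), (-76, np.float64(1.0)), (-74, np.float64(1.0)), (-72, np.float64(0.87)), (-10, np.float64(1.0)), (-8, np.float64(1.0)), (-6, np.float64(1.0)), (-4, np.float64(1.0)), (-2, np.float64(1.0)), (0, np.float64(0.93))]
[ 0.53961283 -0.07619151  0.2052095 ] [ 0.5395096  -0.07519036]
[169, 168, 168, 169, 168, 161, 159, 160, 160, 158, 159, 158, 145, 166, 167, 167, 170]
[173, 172, 175, 173, 173, 160, 158, 160, 159, 158, 160, 161, 148, 171, 171, 173, 171]
[170, 171, 174, 169, 171, 224, 224, 224, 224, 224, 225, 223, 211, 166, 166, 167, 168]
```

```bash
python3 -c "
from h import *
T=pose()
for x,z in ((-.07,.195),(-.04,.192),(-.010,.192)): print(x,gok([*stand(x,-.055),z],8.2,18,T))
"
```

```text
-0.07 ([0.0254, -0.0019, 0.0189], [0.1, -0.0, -0.1])
-0.04 ([0.053, -0.0019, 0.0311], [0.1, -0.0, -0.1])
-0.01 ([0.0816, -0.002, 0.0404], [0.1, -0.0, -0.1])
```

>>> {"fn": "drive_tool", "kwargs": {"slide": [[0.012,-0.001,0.009],[0.0254,-0.0019,0.0189],[0.034,-0.0019,0.0225],[0.043,-0.0019,0.0265],[0.053,-0.0019,0.0311],[0.062,-0.0019,0.034],[0.072,-0.002,0.0375],[0.0816,-0.002,0.0404],[0.0816,-0.002,0.0404],[0.0816,-0.002,0.0404]], "rotation": [[0,0,0],[0,0,0],[0,0,0],[0,0,0],[0,0,0],[0,0,0],[0,0,0],[0,0,0],[0,0,0],[0,0,0]], "hand": [1,1,1,1,1,1,1,1,1,1]}}

```text
time: 52.75
ee_pos: [0.6313, -0.0598, 0.1812]
ee_rot: [-0.011, 0.985, 0.071, 0.156]
wrist_force: [-0.6, 0.0, -2.6]
gripper_width: 0.187
gripper_force: 58.9
```

>>> {"fn": "drive_tool", "kwargs": {"slide": [[-0.001,0,0.002],[-0.001,0,0.004],[-0.002,0,0.005],[-0.002,0,0.006],[-0.002,0,0.007],[-0.003,0,0.008],[-0.003,0,0.009],[-0.003,0,0.0096],[-0.003,0,0.011],[-0.003,0,0.011]], "rotation": [[0,0,0],[0,0,0],[0,0,0],[0,0,0],[0,0,0],[0,0,0],[0,0,0],[0,0,0],[0,0,0],[0,0,0]], "hand": [1,1,1,1,1,1,1,1,1,1]}}

```text
time: 54.0
ee_pos: [0.6323, -0.0598, 0.1699]
ee_rot: [-0.011, 0.985, 0.071, 0.156]
wrist_force: [0.7, -0.5, -2.5]
gripper_width: 0.191
gripper_force: 58.9
```

```bash
python3 chk.py; python3 -c "
from h import *
T=pose();k=knobpos(T);c,s=np.cos(SY),np.sin(SY);d=k[:2]-SO; print(k,[c*d[0]+s*d[1],-s*d[0]+c*d[1]])"
```

```text
54.0 0.1906494766050708 58.92687499523163 [ 0.72 -0.55 -2.48] [ 0.023  0.259 -0.042]
ty 0.25087336906208607 0.013899182314138753 w [0.18770452636704796, 0.18914537231845732, 0.1912850157271913, 0.18970931670239025]
[ 0.62895341 -0.06035521  0.18052106] [np.float64(-0.00935471333694786), np.float64(-0.05407379450453131)]
```

>>> {"fn": "drive_tool", "kwargs": {"slide": [[-0.0005,0,0.001],[-0.001,0,0.002],[-0.001,0,0.003],[-0.001,0,0.003],[-0.001,0,0.003],[-0.001,0,0.003],[-0.001,0,-0.01],[-0.001,0,-0.03],[-0.001,0,-0.06],[-0.001,0,-0.1]], "rotation": [[0,0,0],[0,0,0],[0,0,0],[0,0,0],[0,0,0],[0,0,0],[0,0,0],[0,0,0],[0,0,0],[0,0,0]], "hand": [0.9,0.7,0.58,0.5,0.3,0.3,0.3,0.3,0.3,0.3]}}

```text
time: 55.45
ee_pos: [0.5999, -0.0643, 0.2657]
ee_rot: [-0.011, 0.985, 0.071, 0.156]
wrist_force: [0.6, 0.2, -0.2]
gripper_width: 0.348
gripper_force: 0.0
```

```bash
python3 blobs.py; python3 -c "
from h import *
T=pose(); print(T[:3,3])
H=stand(-.045,.112); print('H',H)
print(go([.46,-.02,.29],8.2,0,T))
b=cam('side')
# bar angle: brightest line from hinge at z .15 ; test pixel brightness
a0=cam('scene')
for n,c in (('side',b),('scene',a0)):
  g=c['img'].astype(int); r=[]
  for th in np.arange(1.6,2.6,.02):
    v=[g[tuple(proj(c,[*stand(-.045-q*np.sin(th),.112-q*np.cos(th)),.15]).round().astype(int)[::-1])] for q in np.linspace(.03,.22,40)]
    v=np.array(v); r.append((np.median(v[:,2]-v[:,0]),th))   # bluish
  r.sort(reverse=True); print(n,[(round(t,2),round(x)) for x,t in r[:6]])
"
```

```text
side slot 0 exp knob [351.7 218.7]
side slot 1 exp knob [335.6 203.5]
side slot 2 exp knob [320.4 189.3]
side blob 348.5 220.5 4.3 mat [0.711 0.063 0.016] hang [ 0.625 -0.063  0.178]
side blob 333.5 205.2 4.1 mat [0.704 0.13  0.016] hang [ 0.619 -0.009  0.178]
side blob 319.5 191.0 4.3 mat [0.697 0.196 0.016] hang [0.613 0.045 0.178]
scene slot 0 exp knob [344.9 254.3]
scene slot 1 exp knob [367.3 240.7]
scene slot 2 exp knob [388.7 227.7]
scene blob 343.9 252.0 4.2 mat [0.507 0.016 0.016] hang [ 0.628 -0.06   0.178]
scene blob 365.5 239.0 4.0 mat [0.498 0.081 0.016] hang [ 0.62  -0.007  0.178]
scene blob 387.5 226.5 4.7 mat [0.49  0.15  0.016] hang [0.614 0.049 0.178]
[ 0.6024467  -0.06518601  0.27123265]
H [0.56998563 0.09893664]
([-0.1215, -0.0649, -0.061], [0.3, -18.6, 0.0])
side [(np.float64(2.1), 5), (np.float64(2.08), 5), (np.float64(2.06), 4), (np.float64(2.12), 4), (np.float64(2.04), 4), (np.float64(2.16), 3)]
scene [(np.float64(2.1), 4), (np.float64(2.12), 3), (np.float64(2.08), 3), (np.float64(2.14), 2), (np.float64(2.06), 0), (np.float64(2.16), -1)]
```

```bash
cat > arc.py <<'E'
from h import *
def tgt(th,off=.0225,z=.168):
    p=stand(-.045-.14*np.sin(th)-off*np.cos(th),.112-.14*np.cos(th)+off*np.sin(th))
    return [*p,z], max(-26,90-np.degrees(th)+8.2)
def ideal(th,off=.0225,z=.168):
    p,y=tgt(th,off,z); T=np.eye(4); T[:3,:3]=R.from_euler('z',y,degrees=True).as_matrix()@np.diag([1,-1,-1]); T[:3,3]=p; return T
def seq(ths,T0,**k):
    sl=[];ro=[]
    for t in ths:
        p,y=tgt(t,**k); s,r=go(p,y,0,T0); sl.append([round(x,3) for x in s]); ro.append(r)
    print(sl);print(ro)
E
python3 -c "
from arc import *
T=pose(); p,y=tgt(2.35,z=.29); print(p,y); print(go(p,y,0,T))
T0=ideal(2.35); seq(np.arange(1,11)*-.11+2.35,T0)
T0=ideal(1.25); seq(np.arange(1,11)*-.11+1.25,T0)"
```

```text
[np.float64(0.47073207111862003), np.float64(0.2002035171097885), 0.29] -26
([-0.0791, -0.2805, -0.0513], [-5.3, -17.7, 33.9])
[[-0.004, 0.015, 0.0], [-0.007, 0.03, 0.0], [-0.008, 0.046, 0.0], [-0.007, 0.061, 0.0], [-0.005, 0.077, 0.0], [-0.001, 0.092, 0.0], [0.005, 0.106, 0.0], [0.012, 0.12, 0.0], [0.021, 0.133, 0.0], [0.031, 0.145, 0.0]]
[[-0.0, 0.0, 0.0], [-0.0, 0.0, -2.2], [-0.0, 0.0, -8.5], [-0.0, 0.0, -14.8], [-0.0, 0.0, -21.1], [-0.0, 0.0, -27.4], [-0.0, 0.0, -33.7], [-0.0, 0.0, -40.0], [-0.0, 0.0, -46.3], [-0.0, 0.0, -52.6]]
[[-0.002, 0.015, 0.0], [-0.002, 0.031, 0.0], [0.0, 0.047, 0.0], [0.004, 0.062, 0.0], [0.009, 0.076, 0.0], [0.016, 0.091, 0.0], [0.024, 0.104, 0.0], [0.034, 0.116, 0.0], [0.044, 0.127, 0.0], [0.056, 0.137, 0.0]]
[[-0.0, 0.0, -6.3], [-0.0, 0.0, -12.6], [-0.0, 0.0, -18.9], [-0.0, 0.0, -25.2], [-0.0, 0.0, -31.5], [-0.0, 0.0, -37.8], [-0.0, 0.0, -44.1], [-0.0, 0.0, -50.4], [-0.0, 0.0, -56.7], [-0.0, 0.0, -63.0]]
```

>>> {"fn": "drive_tool", "kwargs": {"slide": [[-0.02,-0.04,-0.05],[-0.04,-0.09,-0.0513],[-0.05,-0.14,-0.0513],[-0.06,-0.19,-0.0513],[-0.07,-0.24,-0.0513],[-0.0791,-0.2805,-0.0513],[-0.0791,-0.2805,-0.0513],[-0.0791,-0.2805,-0.0513],[-0.0791,-0.2805,-0.0513],[-0.0791,-0.2805,-0.0513]], "rotation": [[-1,-3,5],[-2,-6,11],[-3,-10,17],[-4,-14,24],[-5,-17,30],[-5.3,-17.7,33.9],[-5.3,-17.7,33.9],[-5.3,-17.7,33.9],[-5.3,-17.7,33.9],[-5.3,-17.7,33.9]], "hand": [0.3,0.3,0.6,1,1,1,1,1,1,1]}}

```text
time: 56.9
ee_pos: [0.4709, 0.1994, 0.2889]
ee_rot: [-0.0, 0.974, -0.226, -0.002]
wrist_force: [0.5, -0.0, 0.3]
gripper_width: 0.001
gripper_force: 0.0
```

```bash
python3 -c "
from arc import *
T=pose(); p,y=tgt(2.35); print(T[:3,3],ctrl.read_state()['q']); print(go(p,y,0,T))"
```

```text
[0.47087031 0.1994302  0.28892492] [2.63259606e-01 1.52121917e-01 1.52756335e+00 1.72437854e-03
 1.46442976e+00 2.28880100e+00]
([-0.0001, -0.0007, 0.1209], [0.0, 0.2, -0.1])
```

>>> {"fn": "drive_tool", "kwargs": {"slide": [[0,0,0.03],[0,0,0.06],[0,0,0.09],[0,0,0.11],[0,0,0.121],[0,0,0.121],[0,0,0.121],[0,0,0.121],[0,0,0.121],[0,0,0.121]], "rotation": [[0,0,0],[0,0,0],[0,0,0],[0,0,0],[0,0,0],[0,0,0],[0,0,0],[0,0,0],[0,0,0],[0,0,0]], "hand": [1,1,1,1,1,1,1,1,1,1]}}

```text
time: 58.15
ee_pos: [0.4702, 0.2006, 0.1681]
ee_rot: [-0.0, 0.974, -0.225, -0.001]
wrist_force: [-0.6, -0.0, -0.2]
gripper_width: -0.001
gripper_force: 0.0
```

>>> {"fn": "drive_tool", "kwargs": {"slide": [[-0.004,0.015,0],[-0.007,0.03,0],[-0.008,0.046,0],[-0.007,0.061,0],[-0.005,0.077,0],[-0.001,0.092,0],[0.005,0.106,0],[0.012,0.12,0],[0.021,0.133,0],[0.031,0.145,0]], "rotation": [[0,0,0],[0,0,-2.2],[0,0,-8.5],[0,0,-14.8],[0,0,-21.1],[0,0,-27.4],[0,0,-33.7],[0,0,-40],[0,0,-46.3],[0,0,-52.6]], "hand": [1,1,1,1,1,1,1,1,1,1]}}

```text
time: 59.4
ee_pos: [0.4332, 0.0557, 0.1678]
ee_rot: [-0.001, 0.973, 0.232, -0.002]
wrist_force: [-0.1, 0.7, 0.4]
gripper_width: 0.002
gripper_force: 0.2
```

```bash
cat > bar.py <<'E'
from h import *
def bar(lo=-.1,hi=2.6):
  for n in ('side','scene'):
    c=cam(n); g=c['img'].astype(int); r=[]
    for th in np.arange(lo,hi,.02):
      v=[]
      for q in np.linspace(.03,.22,40):
        u=proj(c,[*stand(-.045-q*np.sin(th),.112-q*np.cos(th)),.15]).round().astype(int); v.append(g[u[1],u[0]])
      v=np.array(v); r.append((np.percentile(v[:,2]-v[:,0],40),th))
    r.sort(reverse=True); print(n,[(round(t,2),round(x)) for x,t in r[:7]])
if __name__=='__main__': bar()
E
python3 bar.py; python3 -c "
from arc import *
s=ctrl.read_state(); print(s['wrist_force']); T=pose(); p,y=tgt(1.25); print(T[:3,3],go(p,y,0,T))"
```

```text
side [(np.float64(1.26), 5), (np.float64(1.24), 5), (np.float64(-0.08), 5), (np.float64(-0.1), 5), (np.float64(1.22), 4), (np.float64(-0.04), 4), (np.float64(-0.06), 4)]
scene [(np.float64(1.22), 3), (np.float64(1.2), 2), (np.float64(1.24), 2), (np.float64(1.18), 1), (np.float64(1.16), -1), (np.float64(1.26), -3), (np.float64(1.62), -4)]
[ 0.54797618 -0.03172534 -0.31867702]
[0.43393994 0.05521508 0.16782456] ([0.0012, -0.0007, -0.0002], [-0.1, 0.2, -0.1])
```

Perfect, the bar follows (θ≈1.24). Continue to 0.15.

>>> {"fn": "drive_tool", "kwargs": {"slide": [[-0.002,0.015,0],[-0.002,0.031,0],[0,0.047,0],[0.004,0.062,0],[0.009,0.076,0],[0.016,0.091,0],[0.024,0.104,0],[0.034,0.116,0],[0.044,0.127,0],[0.056,0.137,0]], "rotation": [[0,0,-6.3],[0,0,-12.6],[0,0,-18.9],[0,0,-25.2],[0,0,-31.5],[0,0,-37.8],[0,0,-44.1],[0,0,-50.4],[0,0,-56.7],[0,0,-63]], "hand": [1,1,1,1,1,1,1,1,1,1]}}

```text
time: 60.75
ee_pos: [0.5453, -0.0406, 0.1672]
ee_rot: [-0.002, 0.709, 0.705, -0.001]
wrist_force: [-0.8, 0.1, 0.2]
gripper_width: 0.001
gripper_force: 0.2
```

```bash
python3 -c "
from arc import *
from bar import bar
bar(-.1,.5)
s=ctrl.read_state(); print(s['wrist_force']); T=pose(); p,y=tgt(.15); print(T[:3,3],go(p,y,0,T)); seq([.1,.05,0,-.03,-.06,-.09],T)"
```

```text
side [(np.float64(0.18), 1), (np.float64(-0.1), 1), (np.float64(0.2), 1), (np.float64(0.16), 1), (np.float64(-0.08), 1), (np.float64(0.24), 0), (np.float64(0.22), 0)]
scene [(np.float64(0.1), 3), (np.float64(0.12), 2), (np.float64(0.08), 2), (np.float64(0.14), 1), (np.float64(0.06), -1), (np.float64(0.16), -5), (np.float64(0.04), -11)]
[-0.30777728 -0.19821886  0.38842611]
[ 0.54676968 -0.04081472  0.16721318] ([-0.0001, -0.0002, -0.0008], [-0.1, -0.1, -0.1])
[[-0.001, 0.007, -0.001], [-0.002, 0.014, -0.001], [-0.002, 0.021, -0.001], [-0.002, 0.025, -0.001], [-0.002, 0.029, -0.001], [-0.001, 0.034, -0.001]]
[[-0.1, -0.1, -3.0], [-0.1, -0.1, -5.8], [-0.1, -0.1, -8.7], [-0.1, -0.1, -10.4], [-0.1, -0.1, -12.1], [-0.1, -0.1, -13.9]]
```

>>> {"fn": "drive_tool", "kwargs": {"slide": [[0,0.004,0],[-0.001,0.007,0],[-0.001,0.01,0],[-0.001,0.013,0],[-0.002,0.016,0],[-0.002,0.018,0],[-0.002,0.02,0],[-0.002,0.022,0],[-0.002,0.022,0],[-0.002,0.022,0]], "rotation": [[0,0,-1.5],[0,0,-3],[0,0,-4.5],[0,0,-5.8],[0,0,-7],[0,0,-8],[0,0,-8.7],[0,0,-8.7],[0,0,-8.7],[0,0,-8.7]], "hand": [1,1,1,1,1,1,1,1,1,1]}}

```text
time: 62.1
ee_pos: [0.5686, -0.0431, 0.1674]
ee_rot: [-0.001, 0.654, 0.757, -0.0]
wrist_force: [-0.2, 0.0, -0.1]
gripper_width: 0.0
gripper_force: 0.0
```

```bash
python3 -c "
from arc import *
from bar import bar
bar(-.1,.3)
s=ctrl.read_state(); print(s['wrist_force']); T=pose(); p,y=tgt(0); print(T[:3,3],go(p,y,0,T))"
```

```text
side [(np.float64(0.02), 2), (np.float64(0.0), 2), (np.float64(-0.02), 2), (np.float64(-0.04), 2), (np.float64(-0.06), 2), (np.float64(-0.1), 2), (np.float64(0.04), 1)]
scene [(np.float64(-0.04), 3), (np.float64(-0.02), 2), (np.float64(0.0), 1), (np.float64(-0.06), 0), (np.float64(-0.08), -2), (np.float64(-0.1), -4), (np.float64(0.02), -4)]
[-0.35216515  0.28709121  0.36706757]
[ 0.56827114 -0.04307213  0.16735441] ([0.0003, -0.0005, -0.0006], [-0.1, -0.1, 0.1])
```

>>> {"fn": "drive_tool", "kwargs": {"slide": [[0,0.001,0],[0,0.002,0],[0,0.003,0],[0,0.004,0],[0,0.005,0],[0,0.005,0],[0,0.005,0],[0,0.005,0],[0,0.005,0],[0,0.005,0]], "rotation": [[0,0,0],[0,0,0],[0,0,0],[0,0,0],[0,0,0],[0,0,0],[0,0,0],[0,0,0],[0,0,0],[0,0,0]], "hand": [1,1,1,1,1,1,1,1,1,1]}}

```text
time: 63.45
ee_pos: [0.5703, -0.0427, 0.1672]
ee_rot: [-0.003, 0.654, 0.757, -0.003]
wrist_force: [-7.7, -1.6, 4.5]
gripper_width: 0.0
gripper_force: 3.7
```

```bash
python3 -c "
from arc import *
s=ctrl.read_state(); print(s['wrist_force']); T=pose(); p,y=tgt(0); print(T[:3,3],go(p,y,0,T))
from bar import bar
bar(-.1,.3)"; python3 blobs.py | grep blob
```

```text
[-7.68602626 -1.60212629  4.46674663]
[ 0.57028599 -0.04270106  0.16717619] ([0.0002, -0.0026, -0.0008], [-0.5, -0.1, 0.1])
side [(np.float64(-0.02), 2), (np.float64(-0.04), 2), (np.float64(-0.08), 2), (np.float64(-0.1), 2), (np.float64(0.16), 1), (np.float64(0.14), 1), (np.float64(0.04), 1)]
scene [(np.float64(-0.02), 3), (np.float64(-0.04), 3), (np.float64(-0.06), 1), (np.float64(0.0), 0), (np.float64(-0.08), -2), (np.float64(-0.1), -4), (np.float64(0.02), -5)]
side blob 349.2 220.0 4.4 mat [0.714 0.064 0.016] hang [ 0.627 -0.062  0.178]
scene blob 365.5 239.0 4.0 mat [0.498 0.081 0.016] hang [ 0.62  -0.007  0.178]
scene blob 387.5 226.7 4.5 mat [0.49  0.149 0.016] hang [0.615 0.049 0.178]
```

>>> {"fn": "drive_tool", "kwargs": {"slide": [[0,0.001,0],[0,0.002,0],[0,0.003,0],[0,0.004,0],[0,0.005,0],[0,0.005,0],[0,0.005,0],[0,0.005,0],[0,0.005,0],[0,0.005,0]], "rotation": [[0,0,0],[0,0,0],[0,0,0],[0,0,0],[0,0,0],[0,0,0],[0,0,0],[0,0,0],[0,0,0],[0,0,0]], "hand": [1,1,1,1,1,1,1,1,1,1]}}

```text
time: 64.9
ee_pos: [0.5704, -0.0427, 0.1671]
ee_rot: [-0.007, 0.654, 0.757, -0.006]
wrist_force: [-17.3, -4.7, 10.4]
gripper_width: 0.002
gripper_force: 8.9
```

```bash
python3 -c "
from arc import *
s=ctrl.read_state(); print(s['wrist_force']); T=pose(); p,y=tgt(0); print(T[:3,3],go(p,y,0,T))
print(go(stand(-.12,-.028).tolist()+[.168],98.2,0,T),go(stand(-.12,-.028).tolist()+[.29],98.2,0,T))"
```

```text
[-17.33315833  -4.73149582  10.38443773]
[ 0.57041127 -0.04270976  0.16714081] ([0.0003, -0.0027, -0.0008], [-1.1, -0.1, 0.2])
([0.0004, -0.0552, 0.0002], [-1.1, -0.1, 0.2]) ([0.0006, -0.0575, -0.1218], [-1.1, -0.1, 0.2])
```

```bash
python3 -c "
from arc import *
T=ideal(0); T[:3,3]+=0; 
# commanded pose: about 10 mm beyond
T[:3,3]=[*stand(-.12,-.028),.29]
print(go([.545,.283,.29],7.5,0,T), go([.545,.283,.15],7.5,0,T))"
```

```text
([0.3257, 0.0765, 0.0], [-0.0, -0.0, 90.7]) ([0.3257, 0.0765, 0.14], [-0.0, -0.0, 90.7])
```

>>> {"fn": "drive_tool", "kwargs": {"slide": [[0,-0.03,0],[0,-0.06,0],[0,-0.065,-0.02],[0,-0.067,-0.06],[0,-0.067,-0.1],[0,-0.067,-0.12],[0,-0.067,-0.12],[0,-0.067,-0.12],[0,-0.067,-0.12],[0,-0.067,-0.12]], "rotation": [[0,0,0],[0,0,0],[0,0,0],[0,0,0],[0,0,0],[0,0,0],[0,0,0],[0,0,0],[0,0,0],[0,0,0]], "hand": [1,1,1,1,0,0,0,0,0,0]}}

```text
time: 66.15
ee_pos: [0.5116, -0.0512, 0.2864]
ee_rot: [-0.002, 0.654, 0.757, -0.001]
wrist_force: [-0.8, -0.1, 0.8]
gripper_width: 0.499
gripper_force: 0.0
```

```bash
python3 -c "
from arc import *
from bar import bar
T=pose(); print(T[:3,3]); print(go([.545,.283,.29],7.5,0,T), go([.545,.283,.15],7.5,0,T)); bar(-.1,.3)"; python3 blobs.py|grep blob
```

```text
[ 0.51159687 -0.05123819  0.28644161]
([0.3259, 0.0814, -0.0032], [-0.3, 0.1, 90.8]) ([0.3256, 0.0821, 0.1368], [-0.3, 0.1, 90.8])
side [(np.float64(0.0), 5), (np.float64(-0.02), 5), (np.float64(-0.04), 5), (np.float64(-0.06), 5), (np.float64(0.02), 5), (np.float64(-0.08), 4), (np.float64(-0.1), 4)]
scene [(np.float64(-0.02), 3), (np.float64(-0.04), 3), (np.float64(0.0), 3), (np.float64(-0.06), 1), (np.float64(-0.08), -2), (np.float64(0.02), -4), (np.float64(-0.1), -5)]
side blob 349.3 220.0 4.3 mat [0.714 0.064 0.016] hang [ 0.628 -0.063  0.178]
side blob 333.7 205.3 4.0 mat [0.704 0.129 0.016] hang [ 0.62  -0.009  0.178]
side blob 319.5 191.0 4.3 mat [0.697 0.196 0.016] hang [0.613 0.045 0.178]
scene blob 365.3 238.9 4.1 mat [0.497 0.081 0.016] hang [ 0.62  -0.007  0.178]
scene blob 387.5 227.1 4.7 mat [0.491 0.149 0.016] hang [0.615 0.048 0.178]
```

Bar shut. Now to the cover fin.

>>> {"fn": "drive_tool", "kwargs": {"slide": [[0.03,0.01,-0.003],[0.07,0.02,-0.003],[0.11,0.03,-0.003],[0.15,0.04,-0.003],[0.19,0.05,-0.003],[0.23,0.06,-0.003],[0.27,0.07,-0.003],[0.3259,0.0814,0.02],[0.3259,0.0814,0.07],[0.3256,0.082,0.12]], "rotation": [[0,0,9],[0,0,18],[0,0,28],[0,0,38],[0,0,48],[0,0,58],[0,0,68],[0,0,78],[0,0,88],[0,0,90.8]], "hand": [0,0,0,0,0,0,0,0,0,0]}}

```text
time: 67.6
ee_pos: [0.5457, 0.284, 0.1666]
ee_rot: [-0.001, 0.998, 0.065, -0.001]
wrist_force: [-0.6, 0.7, -0.7]
gripper_width: 0.499
gripper_force: 0.0
```

```bash
python3 -c "
from arc import *
T=pose(); print(T[:3,3]); print(go([.545,.283,.087],7.5,0,T))
c=cam('wrist'); print(proj(c,[.545,.283,.1035]))"
```

```text
[0.54567097 0.28403355 0.16655217]
([-0.0007, 0.0011, 0.0796], [-0.1, 0.1, -0.0])
[320.72133824 262.36936617]
```

>>> {"fn": "drive_tool", "kwargs": {"slide": [[0,0.001,0.03],[0,0.001,0.06],[0,0.001,0.075],[0,0.001,0.079],[0,0.001,0.079],[0,0.001,0.079],[0,0.001,0.079],[0,0.001,0.079],[0,0.001,0.079],[0,0.001,0.079]], "rotation": [[0,0,0],[0,0,0],[0,0,0],[0,0,0],[0,0,0],[0,0,0],[0,0,0],[0,0,0],[0,0,0],[0,0,0]], "hand": [0,0,0,0,0.3,0.6,0.8,1,1,1]}}

```text
time: 68.9
ee_pos: [0.5455, 0.2883, 0.0906]
ee_rot: [-0.007, 0.998, 0.064, -0.0]
wrist_force: [-2.8, 14.0, -0.7]
gripper_width: 0.12
gripper_force: 58.9
```

```bash
python3 chk.py; python3 -c "
from h import *
print(pose()[:3,3])"
```

```text
68.9 0.11968484895621054 58.87979865074158 [-2.81 13.99 -0.67] [ 2.267  0.393 -0.47 ]
ty 0.4513085813701124 0.024092620134885074 w [0.12261674921254564, 0.12372476503057038, 0.11778820343810353, 0.1194480596348191]
[0.54550501 0.28836655 0.0906447 ]
```

>>> {"fn": "drive_tool", "kwargs": {"slide": [[0,-0.006,0],[0,-0.014,0],[0,-0.024,0],[0,-0.034,0],[0,-0.044,0],[0,-0.054,0],[0,-0.064,0],[0,-0.074,0],[0,-0.083,0],[0,-0.086,0]], "rotation": [[0,0,0],[0,0,0],[0,0,0],[0,0,0],[0,0,0],[0,0,0],[0,0,0],[0,0,0],[0,0,0],[0,0,0]], "hand": [1,1,1,1,1,1,1,1,1,1]}}

```text
time: 70.35
ee_pos: [0.5377, 0.3665, 0.0906]
ee_rot: [0.0, 0.998, 0.066, 0.002]
wrist_force: [7.2, -8.9, 6.9]
gripper_width: 0.114
gripper_force: 60.2
```

```bash
python3 chk.py; python3 -c "
from h import *
T=pose();print(T[:3,3], T[:3,1])"
```

```text
70.35 0.11390620009004176 60.185903906822205 [ 7.22 -8.94  6.9 ] [-1.446 -1.092 -0.512]
ty -1.0033505818671897 0.012634317002003678 w [0.12228504905240346, 0.11969357429971807, 0.12280895936233198, 0.118792281864915]
[0.53770205 0.36644085 0.09058394] [ 1.31052280e-01 -9.91375410e-01  3.09021497e-04]
```

>>> {"fn": "drive_tool", "kwargs": {"slide": [[0,0.002,0],[0,0.002,0],[0,0.002,0],[0,0.002,-0.03],[0,0.002,-0.07],[-0.02,0.03,-0.11],[-0.04,0.06,-0.13],[-0.05,0.08,-0.13],[-0.05,0.08,-0.13],[-0.05,0.08,-0.13]], "rotation": [[0,0,0],[0,0,0],[0,0,0],[0,0,0],[0,0,0],[0,0,0],[0,0,0],[0,0,0],[0,0,0],[0,0,0]], "hand": [0.6,0.2,0,0,0,0,0,1,1,1]}}

```text
time: 71.8
ee_pos: [0.4955, 0.2816, 0.2176]
ee_rot: [-0.001, 0.998, 0.066, -0.002]
wrist_force: [0.3, 1.0, -0.0]
gripper_width: -0.003
gripper_force: 0.0
```

```bash
python3 -c "
from h import *
c=cam('wrist','pics/w11.png'); T=pose(); print(T[:3,3])
e=proj(c,[.5455,.286,.072]).round().astype(int); print('exp',e)
g=c['img'].min(2); m=((g>140)*255).astype('uint8'); cs,_=cv2.findContours(m,0,1)
for q in cs:
    A=cv2.contourArea(q); (u,v),r=cv2.minEnclosingCircle(q)
    if A>300 and A>.6*3.14*r*r: print(u,v,r,A,onz(c,u,v,.072))
print(g[e[1]-40:e[1]+41:8,e[0]-56:e[0]+57:8])
"
```

```text
[0.49560485 0.28173414 0.21763044]
exp [322 168]
[[ 82  80  70  88  76  69  65  66  75  83  88  88  89  94  78]
 [ 85  88  87 121 121 121 121 123 122 123 122 120 124 121  86]
 [ 88  89  88 121 124 121  95  84  86  90 121 124 120 121 102]
 [ 86  88  84 120 121  55  49  48  49  82  85 122 123 122 135]
 [ 85  84  85 122  55  94 209 206  98  51  89 120 124 123 131]
 [ 84  87  86 122  54 210 208 204 203  51  88 118 124 122 135]
 [ 86  83  86 122  54 212 211 206 202  52  89 120 124 122 132]
 [ 86  85  89 125  53 144 208 205 145  53 121 126 121 124 138]
 [ 87  87  89 124 122  59  56  54  56 122 122 122 122 122 140]
 [ 89  89  88  92  90  90  89  85  89  88 107  95 103 106 134]
 [ 84  88  88  90  93  91  91  88  88  91  86  92  95  91 159]]
```

```bash
python3 -c "
from h import *
c=cam('wrist'); g=c['img'].min(2)
w=(g[140:205,285:352]>150); y,x=np.nonzero(w); u,v=x.mean()+285,y.mean()+140; print(u,v,w.sum()); p=onz(c,u,v,.072); print(p)
print(go([p[0],p[1],.09],7.5),go([p[0],p[1],.062],7.5))"
```

```text
318.1271676300578 172.6543352601156 865
[0.54148981 0.2886841  0.072     ]
([0.0469, -0.0006, 0.1275], [-0.1, 0.3, 0.0]) ([0.047, -0.0005, 0.1555], [-0.1, 0.3, 0.0])
```

>>> {"fn": "drive_tool", "kwargs": {"slide": [[0.03,0,0.04],[0.047,-0.0005,0.08],[0.047,-0.0005,0.11],[0.047,-0.0005,0.13],[0.047,-0.0005,0.14],[0.047,-0.0005,0.147],[0.047,-0.0005,0.152],[0.047,-0.0005,0.156],[0.047,-0.0005,0.157],[0.047,-0.0005,0.157]], "rotation": [[0,0,0],[0,0,0],[0,0,0],[0,0,0],[0,0,0],[0,0,0],[0,0,0],[0,0,0],[0,0,0],[0,0,0]], "hand": [1,1,1,1,1,1,1,1,1,1]}}

```text
time: 73.15
ee_pos: [0.5418, 0.2885, 0.0658]
ee_rot: [-0.001, 0.998, 0.066, -0.0]
wrist_force: [-6.7, -2.2, 18.2]
gripper_width: 0.001
gripper_force: 9.2
```

```bash
python3 -c "
from h import *
s=ctrl.read_state(); print(s['wrist_force'],pose()[:3,3])"
```

```text
[-6.71383137 -2.21274623 18.21002893] [0.5418122  0.28849052 0.06582602]
```

>>> {"fn": "drive_tool", "kwargs": {"slide": [[0,0,0.001],[0,0,-0.02],[0,0,-0.06],[0,0,-0.1],[0,-0.03,-0.11],[0,-0.06,-0.11],[0,-0.079,-0.11],[0,-0.079,-0.11],[0,-0.079,-0.11],[0,-0.079,-0.11]], "rotation": [[0,0,0],[0,0,0],[0,0,0],[0,0,0],[0,0,0],[0,0,0],[0,0,0],[0,0,0],[0,0,0],[0,0,0]], "hand": [1,1,1,1,0.5,0,0,0,0,0]}}

```text
time: 74.4
ee_pos: [0.5317, 0.3652, 0.1717]
ee_rot: [-0.0, 0.998, 0.065, -0.002]
wrist_force: [0.6, -0.7, -0.6]
gripper_width: 0.5
gripper_force: 0.0
```

```bash
python3 -c "
from h import *
T=pose(); print(T[:3,3],go([.5377,.3665,.089],7.5,0,T))"
```

```text
[0.53171008 0.36518949 0.1716763 ] ([0.0064, -0.0004, 0.0827], [-0.1, 0.2, -0.0])
```

>>> {"fn": "drive_tool", "kwargs": {"slide": [[0.006,-0.0004,0.03],[0.006,-0.0004,0.06],[0.006,-0.0004,0.078],[0.006,-0.0004,0.082],[0.006,-0.0004,0.082],[0.006,-0.0004,0.082],[0.006,-0.0004,0.082],[0.006,-0.0004,0.082],[0.006,-0.0004,0.082],[0.006,-0.0004,0.082]], "rotation": [[0,0,0],[0,0,0],[0,0,0],[0,0,0],[0,0,0],[0,0,0],[0,0,0],[0,0,0],[0,0,0],[0,0,0]], "hand": [0,0,0,0,0.3,0.6,0.8,1,1,1]}}

```text
time: 75.65
ee_pos: [0.5381, 0.3666, 0.0913]
ee_rot: [-0.0, 0.998, 0.065, -0.0]
wrist_force: [0.1, -5.9, 5.8]
gripper_width: 0.122
gripper_force: 59.3
```

>>> {"fn": "drive_tool", "kwargs": {"slide": [[0,0.008,0],[0,0.018,0],[0,0.028,0],[0,0.038,0],[0,0.048,0],[0,0.058,0],[0,0.068,0],[0,0.076,0],[0,0.082,0],[0,0.083,0]], "rotation": [[0,0,0],[0,0,0],[0,0,0],[0,0,0],[0,0,0],[0,0,0],[0,0,0],[0,0,0],[0,0,0],[0,0,0]], "hand": [1,1,1,1,1,1,1,1,1,1]}}

```text
time: 76.9
ee_pos: [0.5459, 0.2886, 0.0912]
ee_rot: [-0.005, 0.998, 0.064, -0.003]
wrist_force: [-6.0, 7.5, 8.2]
gripper_width: 0.119
gripper_force: 59.7
```

```bash
python3 chk.py; python3 -c "
from h import *
print(pose()[:3,3])"
```

```text
76.9 0.11873534501893866 59.69280302524567 [-6.04  7.46  8.16] [ 1.238  1.096 -0.403]
ty 1.0638394064751298 0.03162872056031241 w [0.11858666000810858, 0.11628275535670982, 0.1170195183622117, 0.1185347801982363]
[0.54586733 0.28863397 0.09122567]
```

>>> {"fn": "drive_tool", "kwargs": {"slide": [[0,-0.001,0],[0,-0.002,0],[0,-0.002,0],[0,-0.002,0],[0,-0.002,0],[0,-0.002,-0.03],[0,-0.002,-0.07],[0,-0.002,-0.12],[0,-0.002,-0.15],[0,-0.002,-0.15]], "rotation": [[0,0,0],[0,0,0],[0,0,0],[0,0,0],[0,0,0],[0,0,0],[0,0,0],[0,0,0],[0,0,0],[0,0,0]], "hand": [1,0.7,0.4,0.2,0,0,0,0,0,0]}}

```text
time: 78.35
ee_pos: [0.5499, 0.2874, 0.2427]
ee_rot: [-0.002, 0.998, 0.066, 0.002]
wrist_force: [-0.4, -1.0, -0.4]
gripper_width: 0.501
gripper_force: 0.0
```

```bash
python3 blobs.py|grep blob; python3 -c "
from bar import *
import pickle
bar(-.1,.3)
# cover position: compare pod region with pictures before
for n in ('scene','side'):
    c=cam(n); ref=pickle.load(open(n+'0.pkl','rb'))['img']; u,v=proj(c,[.5455,.2886,.09]).round().astype(int)
    A=c['img'][v-14:v+15,u-14:u+15]; best=[]
    r=cv2.matchTemplate(ref[v-30:v+31,u-30:u+31],A,cv2.TM_CCOEFF_NORMED); print(n,cv2.minMaxLoc(r),'expect (16,16)')
s=ctrl.read_state(); print(s['wrist_force'],s['ee_pos'],s['gripper_width'])
"
```

```text
side blob 349.4 219.6 4.7 mat [0.715 0.065 0.016] hang [ 0.628 -0.062  0.178]
side blob 319.5 191.0 4.3 mat [0.697 0.196 0.016] hang [0.613 0.045 0.178]
scene blob 366.0 238.9 4.2 mat [0.498 0.083 0.016] hang [ 0.621 -0.006  0.178]
scene blob 387.2 226.9 4.3 mat [0.491 0.149 0.016] hang [0.615 0.048 0.178]
side [(np.float64(0.02), 3), (np.float64(0.0), 3), (np.float64(-0.02), 3), (np.float64(-0.04), 3), (np.float64(-0.06), 3), (np.float64(-0.08), 3), (np.float64(-0.1), 3)]
scene [(np.float64(-0.02), 2), (np.float64(-0.04), 2), (np.float64(0.0), 0), (np.float64(-0.06), 0), (np.float64(-0.08), -3), (np.float64(-0.1), -5), (np.float64(0.02), -8)]
scene (-0.46585968136787415, 0.9921360015869141, (32, 17), (16, 16)) expect (16,16)
side (-0.23153813183307648, 0.9995760917663574, (7, 31), (16, 16)) expect (16,16)
[ 0.49207902 -1.17645513  0.33398416] [0.54756735 0.28666463 0.23795473] 0.49800242671614353
```

Cover matches its original closed place exactly; samplers and bar in order. Handing in.

```bash
python3 -c "
from bench import ctrl
print(ctrl.hand_in())"
```

```text
the job is handed in; nothing more can be done
None
```

I handed the job in at about 79 s of the 210 s. All three samplers hang in their own slots, the keeper bar is shut behind its catch, the start button was pressed fully down, and the cover is fully back over it; `hand_in()` returned no verdict, so this rests on my own camera and force checks.

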